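# Load the board tester and hold its guarded lever

### The arm

A 7-joint arm with a two-finger parallel gripper is mounted at the origin on the work surface. World frame = base frame: x ahead of the robot, y to its left, z up, the work surface at z = 0. Lengths are in m, angles in degrees, forces in N, time in s.
With the tool pointing down it reaches from about 0.425 to 0.825 m from the base axis. Payload 3.6 kg.
Tool frame: the origin (TCP) lies midway between the tips of the shut fingers; the grasp point (between the pads) lies 19 mm behind it; z points along the fingers, y is the direction in which the jaws open and shut (so a half turn about z gives the same grasp; the last joint's range is limited). The gripper opens to 85 mm and grips with 20 to 120 N. Pads are 22 mm wide; open, the fingers measure 114 mm over their backs; the gripper's body (76 mm by 85 mm) begins 54 mm behind the grasp point. The pads swing forward as they close: fully open they stand 13 mm farther back than shut.
Start: joints at [-78.123, 35.231, -0.722, 81.555, 0.464, 63.22, -2.315], TCP at [0.151, 0.632, 0.193] pointing down, gripper open.
Joint ranges: [-178.69, 178.69], [-17.37, 117.87], [-77.05, 75.6], [15.02, 138.74], [-78.02, 258.01], [0.78, 113.62], [-162.83, 162.83]. Speed limits (degrees/s): [159.86, 159.86, 180, 180, 180, 180, 180].

### API

Orientations are given as [roll, pitch, yaw] about the fixed x, y, z axes, in that order (R = Rz(yaw) Ry(pitch) Rx(roll)).
In Python, from workcell import monitor, vision, order, spotter gives the robot as it stands.
- The arm moves only by the tool play_rows, never from a script. Its argument "deltas" is one flat list of numbers, 7 for each row, row after row: the shift along the tool's x, y, z in mm, then the turn, a rotation vector about the tool's x, y, z in degrees, then the opening, from 0 (shut) to 1 (fully open). In form: [tx, ty, tz, ax, ay, az, hand, tx, ty, tz, ax, ay, az, hand, ...]. A call has 1 to 12 rows; each row shifts and turns the pose as measured when the row begins, along the tool's axes as they then stand; what a row does not reach is not made up. A row lasts 1/10 s, in which the tool goes at most 50 mm and 8.59 degrees, less where a joint would pass 70% of its speed; a pose out of reach is approached as far as the arm can. A call is refused whole if a number of a shift passes 50 or a number of a turn 8.59, either way. A call with a gripper value outside its range is refused whole. The fingers move at their own pace and stop on an object; "squeeze" is the grip in N (left out, the last holds). Time passes only in rows, so rows that do not move let the fingers close. It gives the time, the measured TCP pose, the force and the opening at its end, in the units of the state.
- monitor.get_obs(): the state, without advancing time (a new reading comes with each control period).
- vision.read_camera(name): name is "scene" or "side" or "wrist"; returns the picture (384x512x3 uint8, red, green, blue); there is no depth.
- vision.camera_params(name): a dict with "fx", "fy", "cx", "cy" (pixels), "R" (3x3) and "t" (3): a world point X has camera coordinates R X + t. Camera axes: x right, y down, z forward; pixel columns grow to the right and rows downward; lengths in m; the calibration is good to about 2 mm. A picture is of the moment at which its call begins: read the wrist's pose just before it. camera_params takes no time and is no camera call; for the wrist camera it gives the pose at the moment of the call.
- order.hand_in(): hands the job in, once; it reports no verdict.
Trained networks look in the newest picture that a camera, given by its name, has taken for a name from the list of things; names that differ only in an ending like _2 or _b are one class to them, and where a whole thing is asked for, a point or a joint stands for the part that bears it (a point fixed in the world has none). Each returns a list of dicts, best first, with "confidence" (0 to 1); they miss things now and then, are a little off and sometimes report something else, mostly with a low value. They report only what shows in the picture. A call takes as long as a camera call. They do not tell look-alikes from the thing itself.
- spotter.cut_out(camera, name): "mask" (384x512 bool, what is visible of it) and "extent" ([left, top, right, bottom] in pixels, round what is visible of it).
The state is a dict: "time": time; "joint_positions": joint angles; "qd": joint speeds; "joint_efforts": joint torques, N m; "tcp_pos": TCP position; "tcp_rot": TCP orientation; "wrist_force": force on the tool from outside, world axes, zero at the start; "torque": the same for the moment, N m; "opening": finger opening in m.
Only numpy, scipy, OpenCV 4.12 (cv2) and the standard library are available. Lean on these libraries where they do the work, as an engineer would, in place of code of your own. Each camera call takes 0.05 s, during which the arm holds its last target. There are 200 camera calls.

### The job

Lift the board carrier by its handle, carry it level so that the two loose parts in it stay standing, and set it down fully home in the bay of the test fixture. Let go of it, flip the safety catch right over, away from the lever, and only then pull the lever all the way towards the robot; finish with the gripper still holding the lever there against its spring. Leave everything else on the bench alone.

Things in the scene. Friction and masses are not known exactly. Their poses are not given: they have to be found in the camera images.
- carrier: Board carrier to be moved: a shallow aluminium tray, 110 mm (its x) x 90 mm (its y), walls 15 mm high and 4 mm thick, inner floor 4 mm above its underside, with a green board in it and a bridge handle across its middle; total height 77 mm, 0.3 to 0.45 kg with its parts. Origin: centre of its underside; z up.
- carrier_handle (a point): Centre of the carrier's handle bar, 70 mm above the carrier's underside. The bar runs along the carrier's y: 12 mm wide (x), 14 mm tall, 80 mm long, on two posts 36 mm either side of its centre (64 mm clear between them). The parts below it reach at most 33 mm above the underside.
- heatsink: Finned aluminium heat sink, 28 x 30 x 20 mm, 40 g, standing loose in the carrier on its +x side. Origin: centre of its underside; z up.
- capacitor: Black round can, 20 mm across, 28 mm tall, 18 g, standing loose on end in the carrier on its -x side. Origin: centre of its underside; z up.
- fixture: Test fixture, fixed to the table: a black base plate 20 mm thick, 215 mm (its x) x 385 mm (its y), reaching from -90 to +125 mm in its x and -205 to +180 mm in its y, origin on the table. Seen from the robot (looking along its +x) the bay for the carrier is on the left (+y), the lever in the middle, the safety catch on the right (-y). Its position and yaw vary.
- bay (a point): Centre of the bay's floor, on top of the base plate, 20 mm above the table; axes as the fixture's. Four aluminium lips 10 mm high enclose a pocket of 118 mm (x) x 98 mm (y), so the carrier (110 x 90 mm) has 4 mm play on each side; either way round is right. At the bay's far (+x) edge stands the contact block, 76 mm wide, 23 mm tall above the base, its face 93 mm from the bay centre; the lever drives it 21 mm towards the carrier.
- catch (a joint): Angle of the safety catch (rad). 0 to 0.1: on, its stop finger lies before the lever's right-hand arm and blocks the lever. Grows as its tab is pushed over to the fixture's -y side (away from the lever), to a stop at 1.35; the lever is clear from about 1.0. Stays where it is left; about 1 to 1.5 N at the tab's top turns it.
- catch_tab (a point): Top end of the catch's upright thumb tab: a steel plate 24 mm wide (fixture x), 10 mm thick (fixture y), standing up from catch_pivot 60 mm to here at joint 0 (140 mm above the table). Free space of about 45 mm on its lever (+y) side to push from.
- catch_pivot (a point): Point on the catch's axle below the tab, 80 mm above the table. The axle runs along the fixture's x.
- lever (a joint): Angle of the lever (rad). 0: at rest, leaning 0.30 rad away from the robot. Grows as its top is pulled along the fixture's -x (towards the robot), to a stop at 0.80, where it leans 0.50 rad towards the robot. A spring brings it back: about 3 N at the bar at rest, 9.5 N at the stop. It does not stay by itself.
- lever_grip (a point): Middle of the lever's cross bar (along the fixture's y): 16 mm thick (17 mm over a grip sleeve), carried by two arms 12 mm thick whose centres are 50 mm either side, so 88 mm is clear between them. 140 mm from the pivot; 174 mm above the table at rest. This point moves with the lever.
- lever_pivot (a point): Middle of the lever's pivot axis (along the fixture's y), 40 mm above the table.
- screwdriver: Bystander, to be left alone: hand screwdriver, 170 mm, lying between the carrier and the fixture.
- spool: Bystander, to be left alone: wire spool, 60 mm across, 42 mm tall, origin under its centre.
- flux: Bystander, to be left alone: white plastic bottle, 40 mm across, 95 mm tall, origin under its centre.
- meter: Bystander, to be left alone: handheld meter lying flat, 150 x 78 x 36 mm.
- bin: Bystander, to be left alone: open empty black parts bin, 160 x 100 x 35 mm.
- spare_board: Bystander, to be left alone: bare green circuit board lying on the table, 100 x 75 x 6 mm.
- brush: Bystander, to be left alone: small cleaning brush, 160 mm, lying flat.
There are look-alikes about, which are no part of the job. Leave any brown or purple look-alike of the carrier alone.

How it is judged:
By the outcome, as a careful person would: the job done as asked, in the order asked, and still so for the second after the job is handed in, while the arm keeps its last pose, push and grip.
It also fails if it takes over 70 s, if anything falls off the work surface, if the arm or the gripper's body presses on something with over 40 N, if the wrist force passes 120 N, or if a joint passes its speed limit or range.

## Working session

There is one attempt and no reset: what is moved stays moved. The work goes in short steps, Python scripts to look and compute and a tool call to move; the robot and the scene stay as the last step left them, time stands still between calls to the robot, and variables do not carry over. Pictures are saved under pics/ and viewed, about 8 in all and at most 12, crops included, and the job is handed in when it is done.

Besides the shell and the picture viewer there is one more tool, called after ">>>" by a JSON object that holds its "api" and its "payload", one argument or row to a line. play_rows: Moves the arm, as the interface text tells. Its arguments: {"type":"object","properties":{"deltas":{"type":"array","items":{"type":"number"}},"squeeze":{"type":"number"}},"required":["deltas"]}

```bash
ls; mkdir -p pics
python3 - <<'E'
from workcell import monitor, vision
import cv2, numpy as np
np.set_printoptions(precision=4,suppress=True)
print(monitor.get_obs())
for n in ("scene","side"):
    im=vision.read_camera(n); cv2.imwrite(f"pics/{n}0.png",im[...,::-1]); p=vision.camera_params(n)
    print(n,p)
E
```

```text
pics
{'time': 0.0, 'joint_positions': array([-78.1225,  35.2901,  -0.722 ,  81.6408,   0.4631,  63.2204,
        -2.316 ]), 'qd': array([ 0.1013, -0.0653, -0.048 , -0.1198,  0.0163,  0.0853, -0.0959]), 'joint_efforts': array([ -0.0003, -46.9214,   0.2596, -17.103 ,   0.0101,   0.0097,
        -0.    ]), 'tcp_pos': array([0.1504, 0.6315, 0.192 ]), 'tcp_rot': array([-179.8516,    0.0018,  166.6056]), 'wrist_force': array([-0.4934,  0.3153,  0.1397]), 'torque': array([-0.0194, -0.0121, -0.0293]), 'opening': 0.08563298919047824}
scene {'fx': 474.423524426304, 'fy': 474.423524426304, 'cx': 244.15559341560603, 'cy': 186.47302568754708, 'R': array([[-0.708 ,  0.7061, -0.0125],
       [ 0.5371,  0.5269, -0.6587],
       [-0.4585, -0.4731, -0.7523]]), 't': array([ 0.3862, -0.1789,  1.8577])}
side {'fx': 494.46103114232886, 'fy': 494.46103114232886, 'cx': 255.43573178132812, 'cy': 195.93783103926813, 'R': array([[ 0.832 , -0.5545,  0.018 ],
       [-0.3883, -0.6053, -0.6949],
       [ 0.3962,  0.5711, -0.7189]]), 't': array([-0.4458,  0.2799,  1.5154])}
```

View pics/scene0.png

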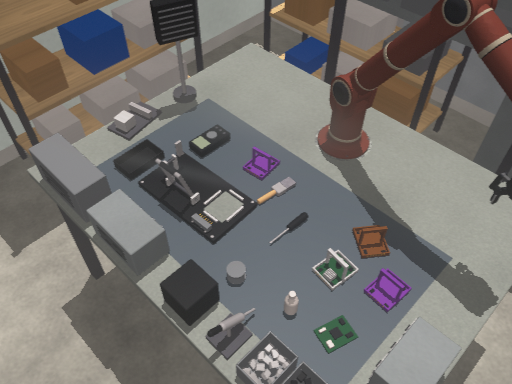

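View pics/side0.png

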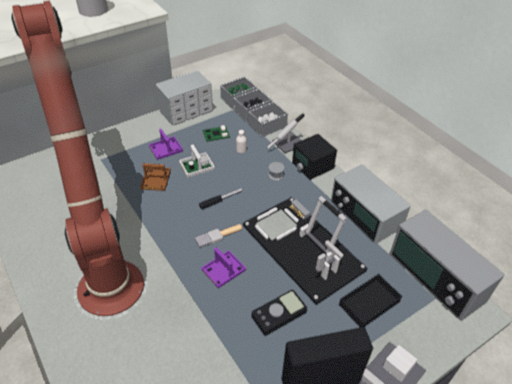

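```bash
cat > h.py <<'E'
import numpy as np, cv2
from workcell import monitor, vision, spotter
from scipy.optimize import minimize
from scipy.spatial.transform import Rotation as Ro
np.set_printoptions(precision=4,suppress=True)
def proj(p,X):
    c=np.asarray(X)@p["R"].T+p["t"]
    return np.c_[p["fx"]*c[:,0]/c[:,2]+p["cx"],p["fy"]*c[:,1]/c[:,2]+p["cy"]]
def ray(p,uv,z):
    d=p["R"].T@[(uv[0]-p["cx"])/p["fx"],(uv[1]-p["cy"])/p["fy"],1]; o=-p["R"].T@p["t"]
    return o+d*(z-o[2])/d[2]
def box(x0,x1,y0,y1,z0,z1):
    return np.array([[x,y,z] for x in(x0,x1) for y in(y0,y1) for z in(z0,z1)])
def place(B,q): # q=x,y,yaw[deg],z
    return B@Ro.from_euler('z',q[2],degrees=True).as_matrix().T+[q[0],q[1],q[3] if len(q)>3 else 0]
def sil(p,boxes,q):
    S=4; m=np.zeros((384*S,512*S),np.uint8)
    for B in boxes:
        h=cv2.convexHull((((proj(p,place(B,q))+.5)*S*16)).astype(np.int32))
        cv2.fillPoly(m,[h],255,shift=4)
    return cv2.resize(m,(512,384),interpolation=cv2.INTER_AREA)/255.
def fit(obs,boxes,q0,z=0,step=(.01,.01,5)):
    f=lambda q:sum(np.abs(sil(p,boxes,[*q,z])-m).sum()/m.sum() for p,m in obs)
    sx=[q0]+[np.add(q0,np.eye(3)[i]*step[i]) for i in range(3)]
    r=minimize(f,q0,method="Nelder-Mead",options=dict(initial_simplex=np.array(sx),xatol=1e-4,fatol=1e-4))
    return r.x,r.fun
CAR=[box(-.055,.055,-.045,.045,0,.015),box(-.006,.006,-.04,.04,.063,.077),box(-.006,.006,-.04,-.032,0,.077),box(-.006,.006,.032,.04,0,.077),
 box(.0,.03,-.014,.014,.004,.026)]
def rot2(a): return np.array([[np.cos(a),-np.sin(a)],[np.sin(a),np.cos(a)]])
E
python3 - <<'E'
from h import *
import pickle
D={}
for c in("scene","side"):
    vision.read_camera(c)
    for n in("carrier","fixture","lever","catch","bay","lever_grip","catch_tab","screwdriver"):
        for r in spotter.cut_out(c,n):
            if r["confidence"]>.2:
                print(c,n,round(r["confidence"],2),r["extent"],r["mask"].sum()); D.setdefault((c,n),[]).append(r)
pickle.dump(D,open("m.pkl","wb"))
S,P=vision.camera_params("scene"),vision.camera_params("side")
print(ray(S,(335,268),.01),ray(P,(197,162),.01),ray(S,(222,207),.02),ray(P,(277,225),.02))
E
```

```text
scene carrier 0.91 [244.3, 145.6, 281.7, 179.4] 661
scene carrier 0.74 [313.3, 248.3, 360.5, 288.3] 936
scene carrier 0.71 [353.9, 223.4, 392.6, 261.8] 957
scene carrier 0.69 [361.5, 266.9, 412.4, 313.4] 1147
scene fixture 0.75 [138.1, 139.8, 259.4, 243.3] 5593
scene fixture 0.27 [257.5, 177.1, 296.3, 201.3] 366
scene lever 0.72 [156.2, 156.9, 192.2, 191.9] 441
scene bay 0.81 [141.0, 142.2, 259.5, 245.1] 5549
scene lever_grip 0.63 [157.6, 160.7, 195.1, 198.3] 395
scene catch_tab 0.45 [170.8, 140.0, 183.9, 163.9] 98
scene catch_tab 0.41 [285.2, 213.3, 307.7, 230.4] 163
scene screwdriver 0.59 [285.1, 213.7, 307.0, 232.3] 164
scene screwdriver 0.34 [158.3, 155.8, 192.4, 193.5] 365
side carrier 0.94 [182.4, 147.1, 212.2, 175.4] 425
side carrier 0.66 [141.2, 164.2, 166.6, 191.5] 663
side carrier 0.66 [200.5, 246.9, 248.4, 288.6] 965
side carrier 0.24 [268.8, 162.6, 283.1, 179.8] 249
side fixture 0.77 [239.3, 198.5, 366.7, 303.9] 6959
side fixture 0.66 [306.2, 197.9, 350.1, 252.4] 665
side lever 0.93 [303.3, 196.0, 347.0, 253.5] 721
side catch 0.84 [314.2, 244.1, 344.9, 273.6] 247
side catch 0.62 [205.7, 123.7, 230.0, 142.5] 336
side catch 0.44 [181.3, 148.4, 213.0, 178.0] 470
side bay 0.73 [245.7, 196.5, 368.2, 304.3] 6657
side catch_tab 0.77 [313.4, 238.9, 338.8, 270.8] 255
side screwdriver 0.62 [197.6, 188.0, 239.9, 206.1] 183
[0.4844 0.3372 0.01  ] [0.4971 0.348  0.01  ] [ 0.5694 -0.0828  0.02  ] [ 0.5658 -0.0862  0.02  ]
```

Run:
```python
from h import *
import pickle
D=pickle.load(open("m.pkl","rb"))
S,P=vision.camera_params("scene"),vision.camera_params("side")
ms=D["scene","carrier"][1]["mask"]; mp=D["side","carrier"][0]["mask"]
for obs in ([(S,ms)],[(P,mp)],[(S,ms),(P,mp)]):
  print("car",min((fit(obs,CAR,[.49,.34,y]) for y in(-60,-20,20,60,100)),key=lambda r:r[1]))
FIX=[box(-.09,.125,-.205,.18,0,.02)]
a=D["scene","fixture"][0]["mask"];b=D["side","fixture"][0]["mask"]
for obs in ([(S,a)],[(P,b)],[(S,a),(P,b)]):
  r=min((fit(obs,FIX,[.57,-.17,y]) for y in(-20,0,20)),key=lambda r:r[1]);print("fix",r)
q=r[0]
def crop(n,x,y,w,h,s):
  im=cv2.imread(f"pics/{n}0.png"); 
  return cv2.resize(im[y:y+h,x:x+w],None,fx=s,fy=s,interpolation=cv2.INTER_CUBIC)
A=crop("scene",132,136,132,112,3);B=crop("side",236,192,132,112,3)
A2=crop("scene",300,236,66,56,6);B2=crop("side",170,138,66,56,6)
cv2.imwrite("pics/c1.png",np.vstack([np.hstack([A,B]),np.hstack([A2,B2])])[:600*2])
```

```text
car (array([ 0.4854,  0.3384, -8.1452]), np.float64(0.18513909837439252))
car (array([  0.491 ,   0.3433, -11.2789]), np.float64(0.4680415224913495))
car (array([ 0.4871,  0.3388, -9.8445]), np.float64(0.7106900501779394))
fix (array([ 0.5672, -0.1889,  2.5431]), np.float64(0.04133037445265966))
fix (array([ 0.5726, -0.1842,  2.1557]), np.float64(0.07372030576852094))
fix (array([ 0.5691, -0.1862,  2.6223]), np.float64(0.1424513349225648))
```

```bash
python3 -c "
import cv2;a=cv2.imread('pics/c1.png');print(a.shape);cv2.imwrite('pics/c1b.png',cv2.resize(a,None,fx=.89,fy=.89,interpolation=cv2.INTER_AREA))"
```

```text
(672, 792, 3)
```

View pics/c1b.png

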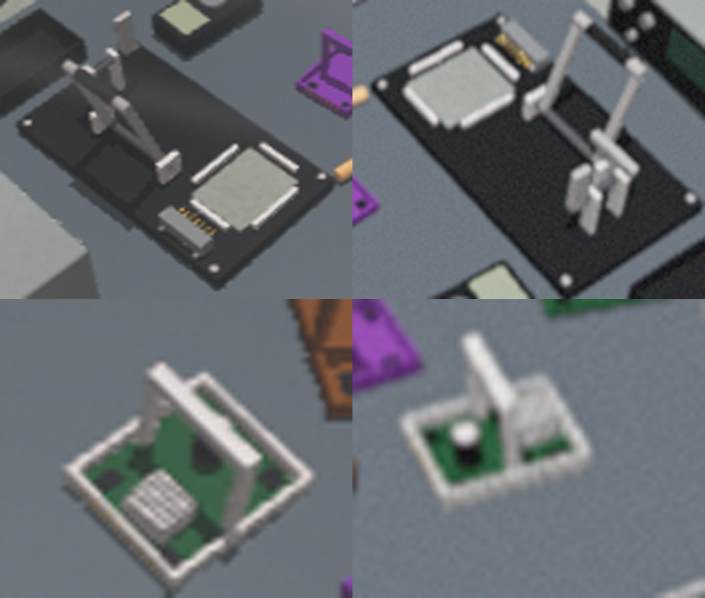

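```bash
cat >> h.py <<'E'
def plan(pos,yaw,hand,vmax=45,acc=45,o=None):
    """print rows from the measured pose to pos (m), yaw (deg) with the tool straight down"""
    o=o or monitor.get_obs(); p=np.array(o["tcp_pos"]); R=Ro.from_euler('xyz',o["tcp_rot"],degrees=True)
    G=Ro.from_euler('xyz',[180,0,yaw],degrees=True); rv=(R.inv()*G).as_rotvec(degrees=True)
    d=np.subtract(pos,p)*1000; L=np.linalg.norm(d)
    n=1
    while True:
        v=np.minimum(np.minimum(np.arange(1,n+1),np.arange(n,0,-1))*acc,vmax)
        if v.sum()>=L and np.linalg.norm(rv)*v.max()/v.sum()<8.5: break
        n+=1
    f=v/v.sum(); s=np.cumsum(f)-f; out=[]
    for fi,si in zip(f,s):
        Rc=R*Ro.from_rotvec(rv*si,degrees=True)
        out.append([*np.round(Rc.inv().apply(d*fi),1),*np.round(rv*fi,2),hand])
    print(n,"rows, end",pos,yaw)
    for i in range(0,n,12): print(", ".join(f"{x:g}" for r in out[i:i+12] for x in r),"\n")
E
python3 -c "
from h import *
plan([.487,.339,.27],81,1)"
```

```text
11 rows, end [0.487, 0.339, 0.27] 81
-35.9, -18.9, -7, -0, -0, 7.78, 1, -38.2, -13.8, -7, -0, -0, 7.78, 1, -39.7, -8.5, -7, -0, -0, 7.78, 1, -40.5, -3.1, -7, -0, -0, 7.78, 1, -40.5, 2.4, -7, -0, -0, 7.78, 1, -39.8, 7.9, -7, -0, -0, 7.78, 1, -38.4, 13.2, -7, -0, -0, 7.78, 1, -36.2, 18.3, -7, -0, -0, 7.78, 1, -33.4, 23, -7, -0, -0, 7.78, 1, -30, 27.3, -7, -0, -0, 7.78, 1, -26, 31.1, -7, -0, -0, 7.78, 1
```

>>> {"api": "play_rows", "payload": {
  "deltas": [-36, -19, -7, 0, 0, 7.8, 1, -38, -14, -7, 0, 0, 7.8, 1, -40, -8.5, -7, 0, 0, 7.8, 1, -40.5, -3, -7, 0, 0, 7.8, 1, -40.5, 2.5, -7, 0, 0, 7.8, 1, -40, 8, -7, 0, 0, 7.8, 1, -38.5, 13, -7, 0, 0, 7.8, 1, -36, 18, -7, 0, 0, 7.8, 1, -33.5, 23, -7, 0, 0, 7.8, 1, -30, 27, -7, 0, 0, 7.8, 1, -26, 31, -7, 0, 0, 7.8, 1, 0, 0, 0, 0, 0, 0, 1]
}}

```text
time: 2.2
tcp_pos: [0.4896, 0.3203, 0.2717]
tcp_rot: [180.0, -0.2, 77.6]
wrist_force: [0.5, 0.5, 0.6]
opening: 0.0858
```

Run:
```python
from h import *
o=monitor.get_obs();print(o["tcp_pos"],o["tcp_rot"],o["time"],o["joint_positions"])
p=vision.camera_params("wrist");im=vision.read_camera("wrist");cv2.imwrite("pics/w1.png",im[...,::-1]);print(p)
print(-p["R"].T@p["t"])
for r in spotter.cut_out("wrist","carrier"): print(r["confidence"],r["extent"])
plan([.487,.339,.27],81,1)
```

```text
[0.4896 0.3203 0.2717] [179.9969  -0.1974  77.5999] 2.2 [-51.2497  27.0488  25.6735  86.4552 -12.3296  69.1487 -36.0509]
{'fx': 306.8522320837834, 'fy': 306.8522320837834, 'cx': 253.5789436538266, 'cy': 194.303173181918, 'R': array([[ 0.9768, -0.2143,  0.0001],
       [-0.2063, -0.9404,  0.2703],
       [-0.0579, -0.2641, -0.9628]]), 't': array([-0.4098,  0.347 ,  0.567 ])}
[0.5046 0.3882 0.4521]
0.77 [211.3, 111.0, 288.8, 182.7]
0.66 [84.3, 110.2, 182.0, 203.4]
0.57 [136.1, 2.7, 230.9, 80.2]
1 rows, end [0.487, 0.339, 0.27] 81
12.9, -0.2, 0.4, -0.36, -0.34, -2.74, 1
```

View pics/w1.png

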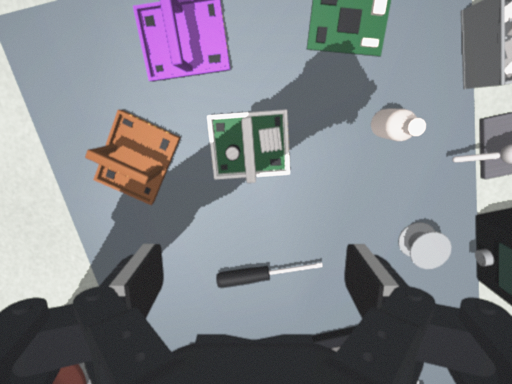

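Run:
```python
from h import *
p=vision.camera_params("wrist");vision.read_camera("wrist")
r=spotter.cut_out("wrist","carrier")
r=[a for a in r if abs(a["extent"][0]-211)<15][0]
print(fit([(p,r["mask"])],CAR,[.487,.339,-9]))
# white outline and handle by thresholding
im=cv2.imread("pics/w1.png");
for uv in((248,118),(251,181)): print("bar ends",ray(p,uv,.077))
for uv in((208,112),(288,110),(290,176),(214,180)): print("corner",ray(p,uv,.015))
```

```text
(array([ 0.4874,  0.3402, -7.8797]), np.float64(0.174822522959688))
bar ends [0.489  0.3855 0.077 ]
bar ends [0.4768 0.3099 0.077 ]
corner [0.4351 0.403  0.015 ]
corner [0.5431 0.3834 0.015 ]
corner [0.5299 0.2919 0.015 ]
corner [0.4205 0.3083 0.015 ]
```

```bash
cat >> h.py <<'E'
def whitehull(im,e,thr,pad=6):
    """hull of the pale, unsaturated pixels in extent e (BGR image)"""
    x0,y0,x1,y1=[int(v) for v in(e[0]-pad,e[1]-pad,e[2]+pad,e[3]+pad)]
    m=np.zeros(im.shape[:2],np.uint8); s=im[y0:y1,x0:x1].astype(int)
    w=((s.min(2)>thr)).astype(np.uint8)
    n,l,st,_=cv2.connectedComponentsWithStats(w,connectivity=8); k=1+st[1:,4].argmax(); w=(l==k)
    ys,xs=np.nonzero(w); h=cv2.convexHull(np.c_[xs+x0,ys+y0].astype(np.int32)); cv2.fillPoly(m,[h],1)
    return m.astype(bool)
E
python3 - <<'E'
from h import *
H=[np.vstack(CAR[:4])]
for n,f,e in(("wrist","w1",[211,111,289,183]),("scene","scene0",[313,248,360,288]),("side","side0",[182,147,212,175])):
  p=vision.camera_params(n); im=cv2.imread(f"pics/{f}.png")
  for t in(120,140,160):
    m=whitehull(im,e,t); print(n,t,m.sum(),fit([(p,m)],H,[.485,.342,-9]))
E
```

```text
wrist 120 6975 (array([ 0.478 ,  0.3525, -9.5602]), np.float64(0.23194433902593295))
wrist 140 6916 (array([ 0.4775,  0.3507, -7.6506]), np.float64(0.22621996166887806))
wrist 160 6889 (array([ 0.4779,  0.3524, -8.0814]), np.float64(0.22528099641656635))
scene 120 495 (array([ 0.4491,  0.3363, 29.4831]), np.float64(1.0250425826896414))
scene 140 448 (array([ 0.4445,  0.338 , 29.083 ]), np.float64(1.2139268207282912))
scene 160 425 (array([ 0.4457,  0.3356, 25.3846]), np.float64(1.3203414071510957))
side 120 809 (array([ 0.489 ,  0.3403, -9.0128]), np.float64(0.08188758816258271))
side 140 748 (array([ 0.4909,  0.3425, -8.8122]), np.float64(0.04801300199224075))
side 160 270 (array([  0.5091,   0.3566, -27.5512]), np.float64(1.6667828612926652))
```

Run:
```python
from h import *
o=monitor.get_obs()
print(ray(vision.camera_params("wrist"),(178,150),.015),ray(vision.camera_params("wrist"),(165,172),.077))
plan([.487,.343,.12],81,1)
o["tcp_pos"]=np.array([.487,.343,.12]);o["tcp_rot"]=[180,0,81]
plan([.487,.343,.051],81,1,20,20,o)
```

```text
[0.3779 0.3632 0.015 ] [0.372  0.3448 0.077 ]
4 rows, end [0.487, 0.343, 0.12] 81
3.5, 0.7, 37.4, -0.12, -0.09, -0.61, 1, 3.5, 0.7, 37.4, -0.12, -0.09, -0.61, 1, 3.6, 0.7, 37.4, -0.12, -0.09, -0.61, 1, 3.6, 0.6, 37.4, -0.12, -0.09, -0.61, 1 

4 rows, end [0.487, 0.343, 0.051] 81
0, -0, 17.2, 0, 0, 0, 1, 0, -0, 17.2, 0, 0, 0, 1, 0, -0, 17.2, 0, 0, 0, 1, 0, -0, 17.2, 0, 0, 0, 1
```

>>> {"api": "play_rows", "payload": {
  "deltas": [3.5, 0.7, 37, -0.1, 0, -0.6, 1, 3.5, 0.7, 37, -0.1, 0, -0.6, 1, 3.5, 0.7, 37, 0, 0, -0.6, 1, 3.5, 0.7, 37, 0, 0, -0.6, 1, 0, 0, 0, 0, 0, 0, 1, 0, 0, 0, 0, 0, 0, 1]
}}

```text
time: 3.0
tcp_pos: [0.48, 0.3566, 0.1186]
tcp_rot: [-179.6, -0.9, 82.4]
wrist_force: [0.0, -0.5, 1.9]
opening: 0.0856
```

Run:
```python
from h import *
im=vision.read_camera("wrist");cv2.imwrite("pics/w2.png",im[...,::-1])
o=monitor.get_obs();print(o["tcp_pos"],o["tcp_rot"],o["time"])
plan([.487,.343,.051],81,1,20,20)
```

```text
[0.4794 0.3568 0.1185] [-179.5049   -0.858    82.4254] 3.05
4 rows, end [0.487, 0.343, 0.051] 81
-3.4, 2.5, 16.8, -0.13, -0.21, 0.36, 1, -3.3, 2.5, 16.8, -0.13, -0.21, 0.36, 1, -3.3, 2.4, 16.8, -0.13, -0.21, 0.36, 1, -3.2, 2.4, 16.9, -0.13, -0.21, 0.36, 1
```

View pics/w2.png

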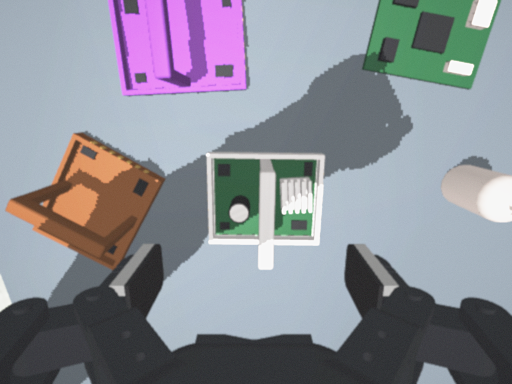

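Run:
```python
from h import *
p=vision.camera_params("wrist")
C=np.array([ray(p,uv,.015) for uv in((207,153),(324,153),(322,245),(208,245))]);print(C,C.mean(0))
print([ray(p,uv,.077) for uv in((267,157),(265,269))])
d=lambda a:np.degrees(np.arctan2(a[1],a[0]));print(d(C[1]-C[0]),d(C[2]-C[3]),d(C[0]-C[3])-90,d(C[1]-C[2])-90)
```

```text
[[0.4399 0.393  0.015 ]
 [0.5474 0.3789 0.015 ]
 [0.5388 0.287  0.015 ]
 [0.4252 0.3016 0.015 ]] [0.4878 0.3401 0.015 ]
[array([0.4937, 0.3911, 0.077 ]), array([0.4813, 0.3017, 0.077 ])]
-7.47266090277825 -7.312798231679955 -9.169098685771573 -5.379481649668406
```

>>> {"api": "play_rows", "payload": {
  "deltas": [-4, 2.3, 17, -0.1, -0.2, 0.1, 1, -4, 2.3, 17, -0.1, -0.2, 0.1, 1, -4, 2.3, 15, -0.1, -0.2, 0.1, 1, -3, 2, 12, 0, 0, 0, 1, 0, 0, 3, 0, 0, 0, 1, 0, 0, 0, 0, 0, 0, 1]
}}

```text
time: 3.65
tcp_pos: [0.493, 0.3482, 0.0653]
tcp_rot: [179.3, -1.3, 82.4]
wrist_force: [0.4, -0.1, 0.1]
opening: 0.0855
```

Run:
```python
from h import *
o=monitor.get_obs();print(o["tcp_pos"],o["tcp_rot"],o["time"])
plan([.488,.341,.051],82,1,20,20)
```

```text
[0.493  0.3482 0.0653] [179.2546  -1.2649  82.38  ] 3.65
1 rows, end [0.488, 0.341, 0.051] 82
-8.1, -4.2, 14, 0.74, -1.27, 0.37, 1
```

>>> {"api": "play_rows", "payload": {
  "deltas": [-5, -3, 9, 0.5, -0.8, 0.3, 1, -2, -1, 4, 0.2, -0.3, 0, 1, 0, 0, 0, 0, 0, 0, 1, 0, 0, 0, 0, 0, 0, 1]
}}

```text
time: 4.05
tcp_pos: [0.4891, 0.3429, 0.0534]
tcp_rot: [179.9, -0.3, 82.1]
wrist_force: [0.7, 0.2, 0.2]
opening: 0.0852
```

Run:
```python
from h import *
o=monitor.get_obs();print(o["tcp_pos"],o["tcp_rot"],o["time"],o["qd"])
plan([.488,.341,.051],82,1,20,20)
```

```text
[0.4891 0.3429 0.0534] [179.8616  -0.264   82.0959] 4.05 [-0.0689  0.0206  0.1333 -0.0483  0.0919  0.0884  0.0051]
1 rows, end [0.488, 0.341, 0.051] 82
-2.1, -0.8, 2.4, 0.14, -0.26, 0.1, 1
```

>>> {"api": "play_rows", "payload": {
  "deltas": [-2, -1, 3, 0.1, -0.3, 0.1, 1, 0, 0, 0, 0, 0, 0, 0.5, 0, 0, 0, 0, 0, 0, 0.3, 0, 0, 0, 0, 0, 0, 0.2, 0, 0, 0, 0, 0, 0, 0.1, 0, 0, 0, 0, 0, 0, 0, 0, 0, 0, 0, 0, 0, 0, 0, 0, 0, 0, 0, 0, 0],
  "squeeze": 50
}}

```text
time: 4.85
tcp_pos: [0.488, 0.3413, 0.0506]
tcp_rot: [179.9, 0.0, 82.0]
wrist_force: [0.9, -0.6, 0.4]
opening: 0.0001
```

Run:
```python
from h import *
im=vision.read_camera("wrist")[...,::-1];a=vision.read_camera("side")[...,::-1];b=vision.read_camera("scene")[...,::-1]
cv2.imwrite("pics/side3.png",a);cv2.imwrite("pics/scene3.png",b)
R=lambda i,x,y,w,h:cv2.resize(i[y:y+h,x:x+w],(400,300),interpolation=cv2.INTER_CUBIC)
cv2.imwrite("pics/c3.png",np.vstack([np.hstack([R(im,0,0,512,384),R(a,140,100,120,90)]),np.hstack([R(b,280,210,120,90),R(a,0,0,512,384)])]))
print(monitor.get_obs())
```

```text
{'time': 5.0, 'joint_positions': array([-48.6524,  41.2151,  18.9671,  99.9596, -18.6145,  41.8911,
       -28.0916]), 'qd': array([ 0.0766,  0.0755, -0.0511,  0.1245,  0.0065, -0.0328,  0.0094]), 'joint_efforts': array([  0.0026, -45.0939,   4.4821, -12.1513,   0.0095,  -0.0017,
        -0.    ]), 'tcp_pos': array([0.488 , 0.3413, 0.0506]), 'tcp_rot': array([179.9324,   0.0195,  81.9976]), 'wrist_force': array([-0.3179, -0.1996,  0.3451]), 'torque': array([ 0.0287,  0.0189, -0.0226]), 'opening': 5.554268599475704e-05}
```

View pics/c3.png

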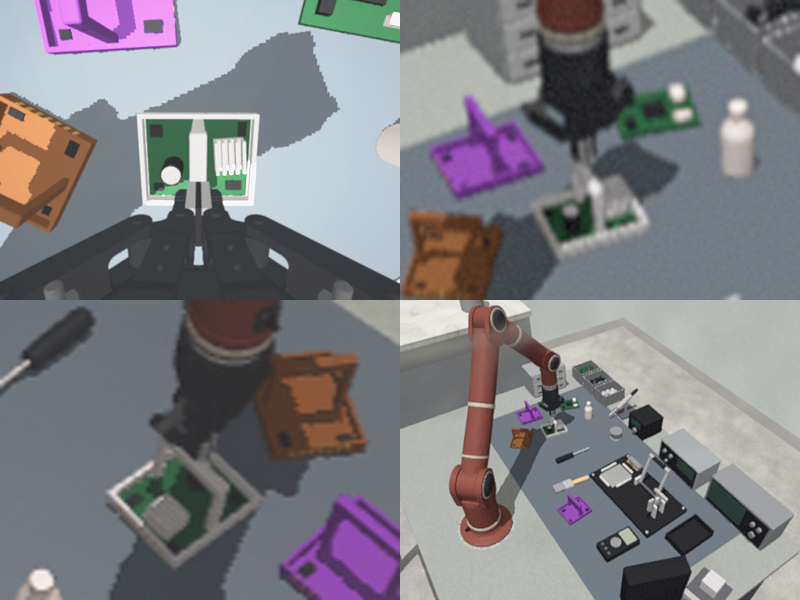

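Run:
```python
from h import *
p=vision.camera_params("wrist")
print("tcp",proj(p,[[.488,.3413,.0506],[.488,.3413,.07]]))
C=np.array([ray(p,np.array(uv)*1.28,.015) for uv in((138,114),(259,114),(254,204),(144,204))]);print(C,C.mean(0))
q=[.488,.340,-8]
for n in("wrist","side","scene"):
  pp=vision.camera_params(n); print(n,proj(pp,place(np.vstack([box(-.055,.055,-.045,.045,.015,.015)[::2],[[0,-.04,.077],[0,.04,.077]]]),q)).round(0).tolist())
i=cv2.imread
import sys
a=vision.read_camera("wrist")[...,::-1];cv2.imwrite("pics/w4.png",cv2.resize(a[120:320,156:356],(600,600),interpolation=cv2.INTER_CUBIC))
```

```text
tcp [[253.2372 223.3979]
 [253.2407 235.9021]]
[[0.4411 0.3923 0.015 ]
 [0.5484 0.3773 0.015 ]
 [0.5372 0.2886 0.015 ]
 [0.4285 0.3039 0.015 ]] [0.4888 0.3405 0.015 ]
wrist [[183.0, 262.0], [175.0, 146.0], [324.0, 262.0], [332.0, 146.0], [254.0, 306.0], [254.0, 171.0]]
side [[186.0, 175.0], [178.0, 160.0], [214.0, 166.0], [205.0, 152.0], [199.0, 157.0], [191.0, 144.0]]
scene [[338.0, 250.0], [358.0, 269.0], [312.0, 268.0], [332.0, 288.0], [329.0, 249.0], [348.0, 267.0]]
```

View pics/w4.png

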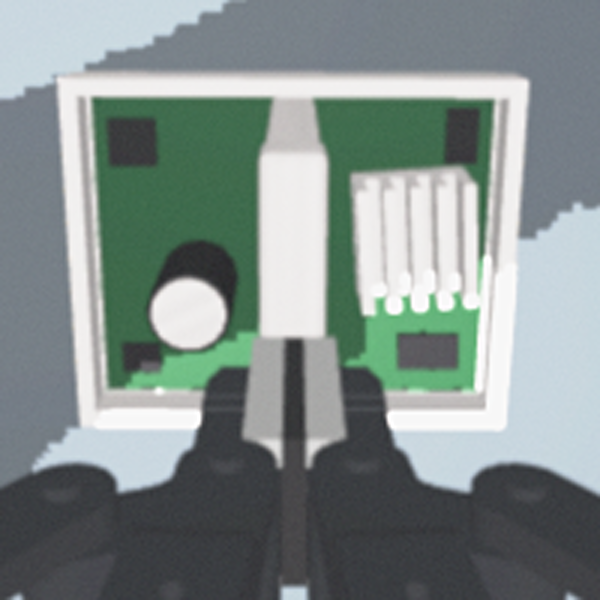

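>>> {"api": "play_rows", "payload": {
  "deltas": [0, 0, -3, 0, 0, 0, 0, 0, 0, -3, 0, 0, 0, 0, 0, 0, -3, 0, 0, 0, 0, 0, 0, 0, 0, 0, 0, 0, 0, 0, 0, 0, 0, 0, 0]
}}

```text
time: 5.55
tcp_pos: [0.4882, 0.3414, 0.0607]
tcp_rot: [179.9, -0.0, 82.0]
wrist_force: [-0.7, 0.1, -0.4]
opening: -0.0
```

Run:
```python
from h import *
b=cv2.imread("pics/side3.png")
i=vision.read_camera("side")[...,::-1]; w=vision.read_camera("wrist")[...,::-1]
print(np.abs(i.astype(int)-b)[100:200,140:240].mean())
R=lambda i,x,y,w,h:cv2.resize(i[y:y+h,x:x+w],(400,300),interpolation=cv2.INTER_CUBIC)
cv2.imwrite("pics/c5.png",np.hstack([R(i,165,120,60,45),R(w,156,150,200,150)]))
o=monitor.get_obs();print(o["tcp_pos"],o["wrist_force"],o["opening"])
```

```text
3.9452
[0.4882 0.3414 0.0606] [ 0.3949 -0.8655 -0.7721] 0.00019203946184543459
```

View pics/c5.png

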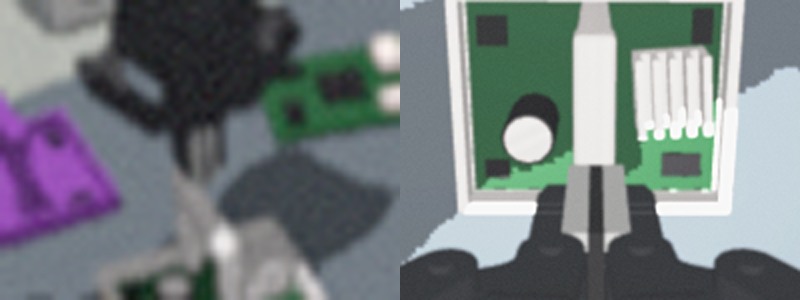

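Run:
```python
from h import *
o=monitor.get_obs();t=np.array(o["tcp_pos"])
W,P,S=[vision.camera_params(n) for n in("wrist","side","scene")]
y=np.array([np.cos(np.radians(82)),np.sin(np.radians(82)),0])
for dz in(0,.01,.02,.03,.04):
  X=[t+[0,0,dz],t+y*.011+[0,0,dz]]
  print(dz,proj(W,X).round(1).tolist(),proj(P,X).round(1).tolist(),proj(S,X[:1]).round(1).tolist())
A=np.array([W["R"]@t+W["t"]])
print("cam frame of tcp",A)
# triangulate tip: wrist (253,232), side (195.7,145.8)
M=[]
for p,(u,v) in((W,(253,232)),(P,(195.7,145.8))):
  Q=np.diag([p["fx"],p["fy"],1]);K=np.array([[p["fx"],0,p["cx"]],[0,p["fy"],p["cy"]],[0,0,1]])
  M.append(K@np.c_[p["R"],p["t"]])
X=cv2.triangulatePoints(M[0],M[1],np.array([[253.],[232.]]),np.array([[195.7],[145.8]]));print((X[:3]/X[3]).T)
```

```text
0 [[253.2, 223.4], [253.2, 206.7]] [[194.9, 153.8], [193.8, 152.1]] [[337.5, 260.7]]
0.01 [[253.2, 229.5], [253.2, 212.0]] [[194.7, 151.8], [193.6, 150.1]] [[338.0, 258.9]]
0.02 [[253.2, 236.3], [253.2, 218.0]] [[194.5, 149.8], [193.5, 148.0]] [[338.5, 257.1]]
0.03 [[253.2, 243.9], [253.3, 224.6]] [[194.3, 147.7], [193.3, 146.0]] [[338.9, 255.2]]
0.04 [[253.3, 252.4], [253.3, 232.1]] [[194.1, 145.7], [193.1, 143.9]] [[339.4, 253.4]]
cam frame of tcp [[-0.0002  0.0182  0.1925]]
[[0.4946 0.3467 0.0926]]
```

>>> {"api": "play_rows", "payload": {
  "deltas": [0, 0, 0, 0, 0, 0, 1, 0, 0, 0, 0, 0, 0, 1, 0, 0, 0, 0, 0, 0, 1, 0, 0, 0, 0, 0, 0, 1, 0, 0, 10, 0, 0, 0, 1, 0, 0, 10, 0, 0, 0, 1, 0, 0, 10, 0, 0, 0, 1, 0, 0, 10, 0, 0, 0, 1, 0, 0, 3, 0, 0, 0, 1, 0, 0, 0, 0, 0, 0, 1]
}}

```text
time: 6.65
tcp_pos: [0.487, 0.3406, 0.0119]
tcp_rot: [-179.9, 0.1, 82.0]
wrist_force: [-0.4, 0.1, -1.0]
opening: 0.0854
```

>>> {"api": "play_rows", "payload": {
  "deltas": [0, 0, -6, 0, 0, 0, 0.8, 0, 0, 0, 0, 0, 0, 0.5, 0, 0, 0, 0, 0, 0, 0.3, 0, 0, 0, 0, 0, 0, 0.2, 0, 0, 0, 0, 0, 0, 0.1, 0, 0, 0, 0, 0, 0, 0, 0, 0, 0, 0, 0, 0, 0, 0, 0, 0, 0, 0, 0, 0],
  "squeeze": 60
}}

```text
time: 7.45
tcp_pos: [0.488, 0.3413, 0.0199]
tcp_rot: [179.9, 0.0, 82.0]
wrist_force: [0.5, 0.2, -0.9]
opening: 0.0105
```

>>> {"api": "play_rows", "payload": {
  "deltas": [0, 0, -3, 0, 0, 0, 0, 0, 0, -6, 0, 0, 0, 0, 0, 0, -10, 0, 0, 0, 0, 0, 0, -14, 0, 0, 0, 0, 0, 0, -15, 0, 0, 0, 0, 0, 0, -15, 0, 0, 0, 0, 0, 0, -15, 0, 0, 0, 0, 0, 0, -12, 0, 0, 0, 0, 0, 0, -8, 0, 0, 0, 0, 0, 0, -4, 0, 0, 0, 0, 0, 0, 0, 0, 0, 0, 0, 0, 0, 0, 0, 0, 0, 0]
}}

```text
time: 8.65
tcp_pos: [0.4846, 0.3396, 0.1272]
tcp_rot: [-179.7, 0.3, 82.0]
wrist_force: [-0.0, 0.1, -3.0]
opening: 0.0104
```

Run:
```python
from h import *
w=vision.read_camera("wrist")[...,::-1]; i=vision.read_camera("side")[...,::-1]
R=lambda i,x,y,w,h:cv2.resize(i[y:y+h,x:x+w],(400,300),interpolation=cv2.INTER_CUBIC)
cv2.imwrite("pics/c6.png",np.hstack([R(i,140,80,120,90),R(w,76,60,360,270)]))
cv2.imwrite("pics/w6.png",w)
o=monitor.get_obs();print(o["tcp_pos"],o["tcp_rot"],o["wrist_force"],o["torque"],o["opening"])
```

```text
[0.4846 0.3395 0.1269] [-179.7034    0.3256   81.9725] [-0.238  -0.2356 -2.8871] [ 0.0415 -0.0403 -0.0554] 0.010599732469513125
```

View pics/c6.png

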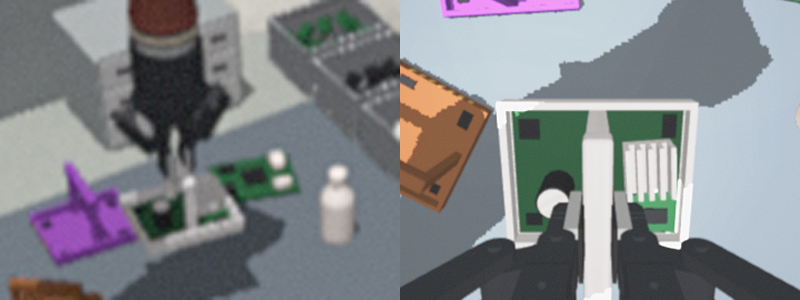

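```bash
cat > bay.py <<'E'
from h import *
W,P,S=[vision.camera_params(n) for n in("wrist","side","scene")]
t=monitor.get_obs()["tcp_pos"]; print(t)
C=np.array([ray(W,uv,t[2]-.0199+.015) for uv in((163.3,151.8),(344.2,151.8),(332.5,281),(178.6,280))])
d=lambda a:np.degrees(np.arctan2(a[1],a[0]))
print("carrier",C.mean(0),[np.linalg.norm(C[i]-C[i-1]).round(4) for i in range(4)],d(C[1]-C[0]),d(C[2]-C[3]))
def pale(f,x0,y0,x1,y1,seed,thr):
    im=cv2.imread(f).min(2)[y0:y1,x0:x1]; n,l=cv2.connectedComponents((im>thr).astype(np.uint8),connectivity=4)
    m=np.zeros((384,512),bool); m[y0:y1,x0:x1]=l==l[seed[1]-y0,seed[0]-x0]; return m
ms=pale("pics/scene0.png",180,170,262,246,(223,207),125); mp=pale("pics/side0.png",238,195,310,262,(277,225),125)
def f(v):
    x,y,yaw,T,L1,L2=v
    b=[box(-.059,.059,-.049,.049,.02,.02)]
    for s in(-1,1):
        b.append(box(*sorted((s*.059,s*(.059+T))),-L1,L1,.02,.03)); b.append(box(-L2,L2,*sorted((s*.049,s*(.049+T))),.02,.03))
    return b,(x,y,yaw)
for nm,obs in(("scene",[(S,ms)]),("side",[(P,mp)]),("both",[(S,ms),(P,mp)])):
    g=lambda v:(lambda bq:sum(np.abs(sil(p,*bq)-m).sum()/m.sum() for p,m in obs))(f(v))
    x0=np.array([.568,-.085,2.5,.008,.035,.045]); r=minimize(g,x0,method="Nelder-Mead",options=dict(initial_simplex=np.vstack([x0,x0+np.diag([.008,.008,5,.003,.01,.01])]),xatol=1e-4,fatol=1e-4))
    print(nm,[int(m.sum()) for _,m in obs],r.x,r.fun)
E
python3 bay.py
```

```text
[0.4846 0.3395 0.1269]
carrier [0.4855 0.3396 0.122 ] [np.float64(0.0877), np.float64(0.109), np.float64(0.0882), np.float64(0.105)] -7.952937227962422 -8.233609714148024
scene [712] [ 0.5687 -0.0741  5.2778 -0.0007  0.0342  0.0511] 0.2078871998237497
side [762] [ 0.5583 -0.0885  5.2486 -0.0013  0.0434  0.0422] 0.1307807112346251
both [712, 762] [ 0.5645 -0.0804  8.3769  0.0006  0.0207  0.0356] 0.4682084084334137
```

```bash
python3 -c "
from h import *
plan([.43,-.14,.21],92.5,0,28,5)"
```

```text
23 rows, end [0.43, -0.14, 0.21] 92.5
-4.7, 0.1, -0.8, -0, 0, -0.1, 0, -9.4, 0.2, -1.6, -0.01, 0.01, -0.2, 0, -14.1, 0.3, -2.3, -0.01, 0.01, -0.31, 0, -18.8, 0.3, -3.1, -0.01, 0.01, -0.41, 0, -23.5, 0.2, -3.9, -0.02, 0.01, -0.51, 0, -26.3, -0, -4.4, -0.02, 0.02, -0.57, 0, -26.3, -0.3, -4.4, -0.02, 0.02, -0.57, 0, -26.3, -0.5, -4.4, -0.02, 0.02, -0.57, 0, -26.3, -0.8, -4.4, -0.02, 0.02, -0.57, 0, -26.3, -1.1, -4.4, -0.02, 0.02, -0.57, 0, -26.3, -1.3, -4.4, -0.02, 0.02, -0.57, 0, -26.3, -1.6, -4.4, -0.02, 0.02, -0.57, 0 

-26.2, -1.9, -4.5, -0.02, 0.02, -0.57, 0, -26.2, -2.1, -4.5, -0.02, 0.02, -0.57, 0, -26.2, -2.4, -4.5, -0.02, 0.02, -0.57, 0, -26.2, -2.6, -4.5, -0.02, 0.02, -0.57, 0, -26.1, -2.9, -4.5, -0.02, 0.02, -0.57, 0, -26.1, -3.2, -4.5, -0.02, 0.02, -0.57, 0, -23.3, -3, -4, -0.02, 0.01, -0.51, 0, -18.6, -2.6, -3.2, -0.01, 0.01, -0.41, 0, -13.9, -2.1, -2.4, -0.01, 0.01, -0.31, 0, -9.3, -1.4, -1.6, -0.01, 0.01, -0.2, 0, -4.6, -0.7, -0.8, -0, 0, -0.1, 0
```

>>> {"api": "play_rows", "payload": {
  "deltas": [-4.7, 0.1, -0.8, 0, 0, -0.1, 0, -9.4, 0.2, -1.6, 0, 0, -0.2, 0, -14, 0.3, -2.3, 0, 0, -0.3, 0, -19, 0.3, -3, 0, 0, -0.4, 0, -23.5, 0.2, -4, 0, 0, -0.5, 0, -26, 0, -4.4, 0, 0, -0.6, 0, -26, -0.3, -4.4, 0, 0, -0.6, 0, -26, -0.5, -4.4, 0, 0, -0.6, 0, -26, -0.8, -4.4, 0, 0, -0.6, 0, -26, -1, -4.4, 0, 0, -0.6, 0, -26, -1.3, -4.4, 0, 0, -0.6, 0, -26, -1.6, -4.4, 0, 0, -0.6, 0]
}}

```text
time: 9.95
tcp_pos: [0.4508, 0.0682, 0.1728]
tcp_rot: [-179.5, 0.6, 87.8]
wrist_force: [0.5, -0.7, -2.5]
opening: 0.0108
```

```bash
python3 -c "
from h import *
o=monitor.get_obs();print(o['tcp_pos'],o['tcp_rot'],o['opening'],o['joint_positions'])
plan([.43,-.14,.21],92.5,0,25,5)"
```

```text
[0.4508 0.0682 0.1728] [-179.4864    0.5765   87.8065] 0.010803070185284975 [-28.5708  21.1516  23.0354 113.8206 -10.3478  47.6531  -2.0409]
13 rows, end [0.43, -0.14, 0.21] 92.5
-4.6, -0.3, -0.8, -0.01, 0.01, -0.1, 0, -9.3, -0.6, -1.6, -0.02, 0.02, -0.21, 0, -13.9, -1, -2.3, -0.04, 0.04, -0.31, 0, -18.6, -1.4, -3.1, -0.05, 0.05, -0.42, 0, -23.2, -1.9, -3.9, -0.06, 0.06, -0.52, 0, -23.2, -2.1, -4, -0.06, 0.06, -0.52, 0, -23.2, -2.3, -4, -0.06, 0.06, -0.52, 0, -23.1, -2.5, -4, -0.06, 0.06, -0.52, 0, -23.1, -2.7, -4.1, -0.06, 0.06, -0.52, 0, -18.5, -2.3, -3.3, -0.05, 0.05, -0.42, 0, -13.8, -1.8, -2.5, -0.04, 0.04, -0.31, 0, -9.2, -1.3, -1.6, -0.02, 0.02, -0.21, 0 

-4.6, -0.7, -0.8, -0.01, 0.01, -0.1, 0
```

>>> {"api": "play_rows", "payload": {
  "deltas": [-25, -2, -4.4, 0, 0, -0.6, 0, -24, -2, -4.4, 0, 0, -0.6, 0, -24, -2, -4.4, 0, 0, -0.6, 0, -23, -2.3, -4, 0, 0.1, -0.5, 0, -22, -2.3, -4, 0, 0.1, -0.5, 0, -20, -2.2, -4, 0, 0.1, -0.4, 0, -17, -2, -3, 0, 0.1, -0.4, 0, -13, -1.5, -3, 0, 0.1, -0.3, 0, -9, -1, -2, 0, 0, -0.2, 0, -5, -0.5, -1, 0, 0, 0, 0, -2, 0, 0, 0, 0, 0, 0, 0, 0, 0, 0, 0, 0, 0]
}}

```text
time: 11.15
tcp_pos: [0.417, -0.1401, 0.2137]
tcp_rot: [-179.6, 0.2, 90.6]
wrist_force: [0.3, 0.2, -2.3]
opening: 0.0106
```

```bash
python3 -c "
from h import *
o=monitor.get_obs();print(o['tcp_pos'],o['tcp_rot'],o['opening'],o['time'])
w=vision.read_camera('wrist')[...,::-1];cv2.imwrite('pics/w7.png',cv2.resize(w[0:300,140:512],None,fx=2,fy=2,interpolation=cv2.INTER_CUBIC)); cv2.imwrite('pics/w7raw.png',w)
import pickle;pickle.dump(vision.camera_params('wrist'),open('w7.pkl','wb'))
for n in ('catch_tab','lever_grip','bay','lever'):
  for r in spotter.cut_out('wrist',n): print(n,r['confidence'],r['extent'])
"
```

```text
[ 0.417  -0.1401  0.2137] [-179.5558    0.1546   90.6106] 0.010573144087682059 11.15
catch_tab 0.89 [358.9, 287.0, 436.4, 334.8]
lever_grip 0.57 [406.1, 196.6, 510.3, 351.9]
bay 0.59 [302.3, 42.4, 512.0, 349.5]
lever 0.79 [406.1, 199.2, 512.0, 348.4]
lever 0.46 [362.2, 285.7, 435.8, 337.2]
```

View pics/w7.png

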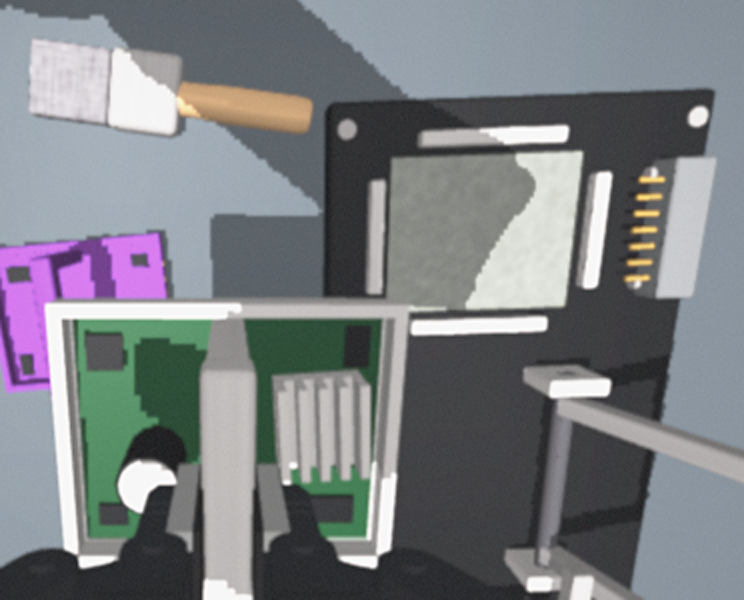

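Run:
```python
from h import *
import pickle
p=pickle.load(open("w7.pkl","rb"))
q=lambda u,v,z:ray(p,(u/2+140-.25,v/2-.25),z)
d=lambda a:np.degrees(np.arctan2(a[1],a[0]))
a,b,c=q(330,104,.02),q(713,91,.02),q(323,296,.02);print("plate",a,b,np.linalg.norm(a-b),"yaw",d(b-a),d(a-c)-90)
F=np.array([q(392,157,.02),q(583,151,.02),q(567,303,.02),q(388,310,.02)]);print("floor",F.mean(0),[np.linalg.norm(F[i]-F[i-1]).round(4) for i in range(4)],d(F[1]-F[0]),d(F[2]-F[3]))
print("left",q(386,236,.03),"right",q(582,230,.02),"top",q(494,145,.02),"bot",q(478,320,.03))
yaw=np.radians(d(b-a)); ux=np.array([np.cos(yaw),np.sin(yaw)]);uy=np.array([-ux[1],ux[0]])
o=a[:2]+.09*ux-.18*uy; o2=b[:2]-.125*ux-.18*uy
print("fixture origin",o,o2)
for n,X in(("left",q(386,236,.03)),("right",q(582,230,.02)),("top",q(494,145,.02)),("bot",q(478,320,.03)),("floor",F.mean(0)),
   ("pivL",q(566,380,.045)),("pivR",q(545,575,.045)),("blockface",q(660,230,.043))):
  e=X[:2]-(o+o2)/2; print(n,e@ux,e@uy)
```

```text
plate [ 0.4714 -0.0101  0.02  ] [ 0.6825 -0.0013  0.02  ] 0.2112267636749418 yaw 2.389778971833583 1.0341799089712396
floor [ 0.5648 -0.0787  0.02  ] [np.float64(0.0876), np.float64(0.108), np.float64(0.0864), np.float64(0.1081)] 2.3304212011427126 3.000611214836748
left [ 0.5061 -0.0809  0.03  ] right [ 0.6231 -0.0764  0.02  ] top [ 0.5655 -0.0304  0.02  ] bot [ 0.5648 -0.1287  0.03  ]
fixture origin [ 0.5688 -0.1862] [ 0.5651 -0.1863]
left -0.0563973254628891 0.10784106896431936
right 0.06063264755167512 0.10743367491187744
top 0.005007448203556939 0.15575286968759997
bot 0.00022758656278466905 0.05759415056657523
floor 0.00234054224902231 0.10757991199414214
pivL 0.04856338240386543 0.023305097868628184
pivR 0.05091265171085911 -0.10698917755770364
blockface 0.09075017827869465 0.107136127190589
```

```bash
python3 -c "
from h import *
plan([.564,-.079,.205],92.5,0,22,5)"
```

```text
11 rows, end [0.564, -0.079, 0.205] 92.5
1.8, 4.4, 0.2, -0.01, 0, -0.05, 0, 3.5, 8.9, 0.4, -0.03, 0.01, -0.11, 0, 5.3, 13.3, 0.7, -0.04, 0.01, -0.16, 0, 7, 17.8, 0.9, -0.05, 0.02, -0.22, 0, 7.6, 19.6, 1, -0.06, 0.02, -0.24, 0, 7.5, 19.6, 1, -0.06, 0.02, -0.24, 0, 7.4, 19.7, 1.1, -0.06, 0.02, -0.24, 0, 6.7, 17.9, 1, -0.05, 0.02, -0.22, 0, 5, 13.4, 0.8, -0.04, 0.01, -0.16, 0, 3.3, 9, 0.5, -0.03, 0.01, -0.11, 0, 1.6, 4.5, 0.3, -0.01, 0, -0.05, 0
```

>>> {"api": "play_rows", "payload": {
  "deltas": [1.8, 4.5, 0.2, 0, 0, 0, 0, 3.5, 9, 0.4, 0, 0, -0.1, 0, 5.3, 13.5, 0.7, 0, 0, -0.2, 0, 7, 18, 1, 0, 0, -0.2, 0, 7.6, 20, 1, -0.1, 0, -0.3, 0, 7.5, 20, 1, -0.1, 0, -0.3, 0, 7.5, 20, 1, -0.1, 0, -0.3, 0, 6.7, 18, 1, -0.1, 0, -0.2, 0, 5, 13.5, 0.8, 0, 0, -0.2, 0, 3.3, 9, 0.5, 0, 0, -0.1, 0, 1.6, 4.5, 0.3, 0, 0, 0, 0, 0, 0, 0, 0, 0, 0, 0]
}}

```text
time: 12.6
tcp_pos: [0.5822, -0.0643, 0.2]
tcp_rot: [180.0, -0.1, 93.5]
wrist_force: [-0.3, -0.2, -2.6]
opening: 0.0102
```

```bash
python3 -c "
from h import *
o=monitor.get_obs();print(o['tcp_pos'],o['tcp_rot'],o['opening'],o['time'])
plan([.564,-.079,.075],92.5,0,17,4)"
```

```text
[ 0.5822 -0.0643  0.2   ] [179.9886  -0.083   93.518 ] 0.010195308784308197 12.6
11 rows, end [0.564, -0.079, 0.075] 92.5
-0.4, -0.6, 3.8, 0, -0, 0.03, 0, -0.8, -1.2, 7.6, 0, -0.01, 0.06, 0, -1.3, -1.7, 11.5, 0, -0.01, 0.09, 0, -1.7, -2.3, 15.3, 0, -0.01, 0.12, 0, -1.8, -2.5, 16.2, 0, -0.01, 0.13, 0, -1.8, -2.5, 16.2, 0, -0.01, 0.13, 0, -1.8, -2.5, 16.2, 0, -0.01, 0.13, 0, -1.7, -2.3, 15.3, 0, -0.01, 0.12, 0, -1.3, -1.7, 11.5, 0, -0.01, 0.09, 0, -0.8, -1.2, 7.6, 0, -0.01, 0.06, 0, -0.4, -0.6, 3.8, 0, -0, 0.03, 0
```

>>> {"api": "play_rows", "payload": {
  "deltas": [-1, -1, 4, 0, 0, 0, 0, -2, -2, 8, 0, 0, 0.1, 0, -2, -2.5, 11, 0, 0, 0.1, 0, -2, -2.5, 14, 0, 0, 0.1, 0, -2, -2.5, 15, 0, 0, 0.2, 0, -2, -2.5, 15, 0, 0, 0.2, 0, -1.5, -2, 12, 0, 0, 0.1, 0, -1, -1.5, 9, 0, 0, 0.1, 0, -1, -1, 6, 0, 0, 0, 0, 0, 0, 2, 0, 0, 0, 0, 0, 0, 0, 0, 0, 0, 0, 0, 0, 0, 0, 0, 0, 0]
}}

```text
time: 13.8
tcp_pos: [0.5575, -0.0861, 0.0968]
tcp_rot: [-179.7, 0.0, 92.0]
wrist_force: [0.9, -0.6, -2.6]
opening: 0.0108
```

```bash
python3 -c "
from h import *
o=monitor.get_obs();print(o['tcp_pos'],o['tcp_rot'],o['opening'],o['time'])
plan([.564,-.079,.065],92.5,0,5,3)"
```

```text
[ 0.5575 -0.0861  0.0968] [-179.6962    0.0049   92.0022] 0.010789605219482974 13.8
8 rows, end [0.564, -0.079, 0.065] 92.5
0.6, 0.6, 2.7, -0.03, 0, -0.04, 0, 0.9, 1, 4.4, -0.04, 0, -0.07, 0, 0.9, 1, 4.4, -0.04, 0, -0.07, 0, 0.9, 1, 4.4, -0.04, 0, -0.07, 0, 0.9, 0.9, 4.4, -0.04, 0, -0.07, 0, 0.9, 0.9, 4.4, -0.04, 0, -0.07, 0, 0.9, 0.9, 4.4, -0.04, 0, -0.07, 0, 0.6, 0.6, 2.7, -0.03, 0, -0.04, 0
```

>>> {"api": "play_rows", "payload": {
  "deltas": [0.6, 0.6, 3, 0, 0, 0, 0, 0.9, 0.9, 4, 0, 0, -0.1, 0, 0.9, 0.9, 4, 0, 0, -0.1, 0, 0.9, 0.9, 4, 0, 0, -0.1, 0, 0.9, 0.9, 4, 0, 0, 0, 0, 0.9, 0.9, 4, 0, 0, 0, 0, 0.5, 0.5, 3, 0, 0, 0, 0, 0, 0, 0, 0, 0, 0, 0, 0, 0, 0, 0, 0, 0, 0, 0, 0, 0, 0, 0, 0, 0]
}}

```text
time: 14.8
tcp_pos: [0.5649, -0.0791, 0.0695]
tcp_rot: [-179.9, 0.0, 92.4]
wrist_force: [-0.8, -0.3, -3.1]
opening: 0.0109
```

```bash
python3 -c "
from h import *
import pickle
o=monitor.get_obs();print(o['tcp_pos'],o['tcp_rot'],o['opening'],o['time'])
w=vision.read_camera('wrist')[...,::-1];s=vision.read_camera('scene')[...,::-1];i=vision.read_camera('side')[...,::-1]
pickle.dump([vision.camera_params('wrist'),o],open('w8.pkl','wb'))
cv2.imwrite('pics/w8.png',w);cv2.imwrite('pics/s8.png',s);cv2.imwrite('pics/i8.png',i)
R=lambda i,x,y,w,h:cv2.resize(i[y:y+h,x:x+w],(400,300),interpolation=cv2.INTER_CUBIC)
cv2.imwrite('pics/c8.png',np.vstack([np.hstack([R(s,180,165,80,60),R(i,235,185,80,60)]),np.hstack([R(w,96,60,320,240),R(w,316,60,160,120)])]))
plan([.564,-.079,.05],92.5,0,5,3)"
```

```text
[ 0.5649 -0.0791  0.0695] [-179.8686    0.0112   92.4204] 0.010869876612190047 14.8
5 rows, end [0.564, -0.079, 0.05] 92.5
0, -0.1, 2.8, -0.02, 0, -0.01, 0, 0, -0.2, 4.7, -0.03, 0, -0.02, 0, 0, -0.2, 4.7, -0.03, 0, -0.02, 0, 0, -0.2, 4.7, -0.03, 0, -0.02, 0, 0, -0.1, 2.8, -0.02, 0, -0.01, 0
```

View pics/c8.png

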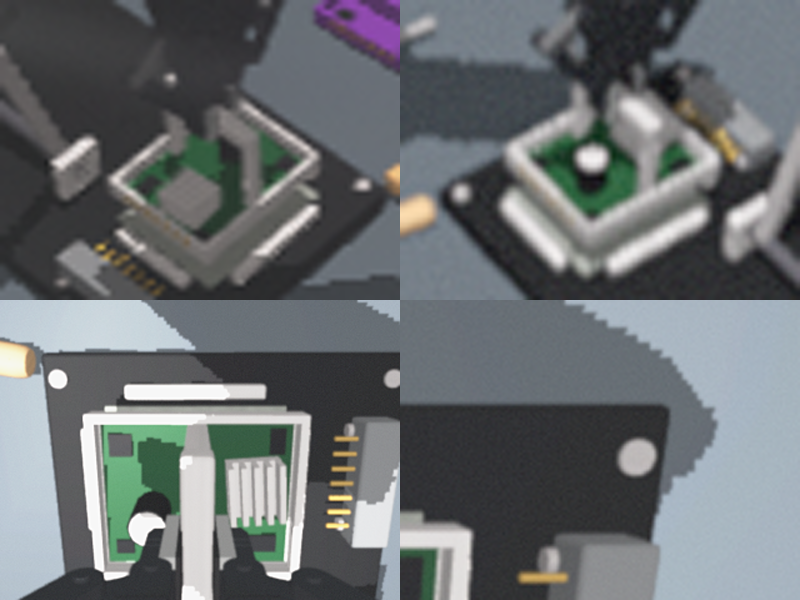

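Run:
```python
from h import *
import pickle
p,o=pickle.load(open("w8.pkl","rb")); t=o["tcp_pos"]
q=lambda u,v,z:ray(p,(u/1.25+96,(v-300)/1.25+60),z)
z=t[2]-.0199+.015
a,b=q(83,415,z),q(311,415,z); print("tray far edge mid",(a+b)/2,np.linalg.norm(a-b),"inner lip",q(195,400,.03), "lip ends",q(125,400,.03),q(267,400,.03),"plate corner",q(43,354,.02), "screws",q(58,379,.02),q(393,378,.02))
```

```text
tray far edge mid [ 0.5635 -0.0351  0.0646] 0.11014846262264785 inner lip [ 0.5622 -0.0316  0.03  ] lip ends [ 0.5225 -0.0333  0.03  ] [ 0.603  -0.0298  0.03  ] plate corner [ 0.4738 -0.0102  0.02  ] screws [ 0.4816 -0.0239  0.02  ] [ 0.677  -0.0149  0.02  ]
```

>>> {"api": "play_rows", "payload": {
  "deltas": [0, 0, 3, 0, 0, 0, 0, 0, -0.1, 4, 0, 0, 0, 0, 0, -0.1, 4, 0, 0, 0, 0, 0, -0.1, 4, 0, 0, 0, 0, 0, -0.1, 4, 0, 0, 0, 0, 0, 0, 3, 0, 0, 0, 0, 0, 0, 0, 0, 0, 0, 0, 0, 0, 0, 0, 0, 0, 0]
}}

```text
time: 15.75
tcp_pos: [0.5644, -0.0793, 0.0454]
tcp_rot: [-179.9, 0.0, 92.4]
wrist_force: [0.5, -0.2, -3.2]
opening: 0.0106
```

>>> {"api": "play_rows", "payload": {
  "deltas": [0, 0, 2, 0, 0, 0, 0, 0, 0, 2, 0, 0, 0, 0, 0, 0, 1.5, 0, 0, 0, 0, 0, 0, 0, 0, 0, 0, 0, 0, 0, 0, 0, 0, 0, 0]
}}

```text
time: 16.25
tcp_pos: [0.565, -0.0794, 0.04]
tcp_rot: [-179.9, 0.0, 92.4]
wrist_force: [0.7, 0.6, -3.2]
opening: 0.0105
```

>>> {"api": "play_rows", "payload": {
  "deltas": [0, 0, 1.5, 0, 0, 0, 0, 0, 0, 1.5, 0, 0, 0, 0, 0, 0, 0, 0, 0, 0, 0]
}}

```text
time: 16.55
tcp_pos: [0.5653, -0.0794, 0.0404]
tcp_rot: [180.0, -0.0, 92.4]
wrist_force: [0.5, -0.9, -2.7]
opening: 0.0105
```

>>> {"api": "play_rows", "payload": {
  "deltas": [0, 0, 3, 0, 0, 0, 0, 0, 0, 3, 0, 0, 0, 0]
}}

```text
time: 16.75
tcp_pos: [0.5657, -0.0793, 0.0398]
tcp_rot: [179.9, -0.2, 92.4]
wrist_force: [-7.4, 3.0, 23.0]
opening: 0.0107
```

>>> {"api": "play_rows", "payload": {
  "deltas": [0, 0, 0, 0, 0, 0, 0, 0, 0, 0, 0, 0, 0, 0, 0, 0, 0, 0, 0, 0, 0.25, 0, 0, 0, 0, 0, 0, 0.4, 0, 0, 0, 0, 0, 0, 0.7, 0, 0, 0, 0, 0, 0, 1, 0, 0, 0, 0, 0, 0, 1, 0, 0, 0, 0, 0, 0, 1]
}}

```text
time: 17.55
tcp_pos: [0.5679, -0.0799, 0.0405]
tcp_rot: [179.6, -0.1, 92.4]
wrist_force: [-0.3, -0.9, -0.1]
opening: 0.0852
```

```bash
python3 -c "
from h import *
import pickle
o=monitor.get_obs();print(o['tcp_pos'],o['tcp_rot'],o['wrist_force'],o['opening'],o['time'])
w=vision.read_camera('wrist')[...,::-1];cv2.imwrite('pics/w9.png',w)
plan([.561,-.079,.24],92.5,1,40,15)"
```

```text
[ 0.5679 -0.0799  0.0405] [179.6175  -0.1033  92.3983] [-0.2846 -0.9322 -0.0808] 0.08523860786839997 17.55
7 rows, end [0.561, -0.079, 0.24] 92.5
0.1, -0.4, -14.3, 0.03, -0.01, -0.01, 1, 0.2, -0.8, -28.5, 0.06, -0.01, -0.01, 1, 0.3, -1.1, -38, 0.07, -0.02, -0.02, 1, 0.3, -1.2, -38, 0.07, -0.02, -0.02, 1, 0.3, -1.2, -38, 0.07, -0.02, -0.02, 1, 0.2, -0.9, -28.5, 0.06, -0.01, -0.01, 1, 0.1, -0.5, -14.3, 0.03, -0.01, -0.01, 1
```

>>> {"api": "play_rows", "payload": {
  "deltas": [0, 0, -10, 0, 0, 0, 1, 0, 0, -20, 0, 0, 0, 1, 0, 0, -30, 0, 0, 0, 1, 0, 0, -38, 0, 0, 0, 1, 0, 0, -38, 0, 0, 0, 1, 0, 0, -28, 0, 0, 0, 1, 0, 0, -14, 0, 0, 0, 1, 0, 0, 0, 0, 0, 0, 1]
}}

```text
time: 18.4
tcp_pos: [0.5664, -0.0811, 0.2301]
tcp_rot: [179.5, -0.1, 92.3]
wrist_force: [0.3, 0.6, -0.7]
opening: 0.0855
```

```bash
python3 -c "
from h import *
import pickle
o=monitor.get_obs();print(o['tcp_pos'],o['tcp_rot'],o['wrist_force'],o['opening'],o['time'],o['joint_positions'])
s=vision.read_camera('scene')[...,::-1];i=vision.read_camera('side')[...,::-1];cv2.imwrite('pics/s10.png',s);cv2.imwrite('pics/i10.png',i)
D={}
for c in('scene','side'):
  for n in('carrier','lever','lever_grip','catch','catch_tab','capacitor','heatsink'):
    for r in spotter.cut_out(c,n):
      if r['confidence']>.4: print(c,n,round(r['confidence'],2),r['extent'],r['mask'].sum())
P,S=[vision.camera_params(n) for n in('side','scene')]
fx=lambda e:[(.5669-.0+e[0]*.999-e[1]*.0419),(-.1862+e[1]*.999+e[0]*.0419),e[2]]
for p in(S,P):
  print('bayCarrier',proj(p,place(np.vstack([box(-.055,.055,-.045,.045,.015,.015)[::2],[[0,-.04,.077],[0,.04,.077]]]),[.565,-.079,2.5,.02])).round(1).tolist())
"
```

```text
[ 0.5664 -0.0811  0.2301] [179.5104  -0.0717  92.3142] [ 0.3376  0.6137 -0.7099] 0.08553972533367543 18.4 [ -9.3987  27.3467  24.0527  92.7628 -12.454   62.0615  20.3609]
scene carrier 0.95 [203.4, 188.9, 244.3, 220.9] 641
scene carrier 0.84 [364.6, 266.1, 411.8, 313.0] 1174
scene carrier 0.74 [354.2, 223.1, 391.9, 262.3] 998
scene carrier 0.68 [245.8, 145.1, 279.3, 180.5] 661
scene lever 0.95 [156.1, 156.1, 194.0, 195.7] 415
scene lever_grip 0.59 [155.8, 163.3, 196.2, 198.2] 386
scene catch 0.68 [168.2, 141.7, 182.8, 166.6] 118
scene heatsink 0.62 [211.7, 205.8, 224.1, 213.2] 93
side carrier 0.85 [260.4, 203.8, 297.7, 240.8] 655
side carrier 0.65 [148.8, 127.8, 182.1, 160.5] 557
side carrier 0.6 [200.3, 247.9, 246.6, 289.0] 949
side carrier 0.59 [140.2, 164.5, 169.6, 192.1] 663
side lever 0.78 [306.2, 197.0, 345.8, 254.3] 587
side lever 0.57 [314.5, 239.8, 340.4, 267.5] 256
side lever_grip 0.85 [304.4, 196.6, 345.7, 252.4] 510
side lever_grip 0.51 [197.3, 194.7, 221.2, 207.5] 161
side lever_grip 0.44 [314.9, 240.2, 339.5, 270.2] 180
side catch 0.51 [313.2, 240.0, 344.1, 272.9] 259
side catch 0.43 [270.2, 221.4, 276.9, 231.5] 53
side catch_tab 0.62 [313.6, 239.5, 339.6, 267.9] 206
side capacitor 0.52 [271.1, 219.6, 278.1, 230.2] 39
bayCarrier [[225.3, 188.3], [244.2, 201.7], [202.6, 206.6], [221.7, 220.9], [214.1, 186.2], [231.4, 198.5]]
bayCarrier [[271.0, 236.6], [254.8, 219.7], [296.9, 221.9], [280.4, 205.9], [284.3, 215.8], [269.3, 201.2]]
```

```bash
python3 -c "
from h import *
plan([.42,-.235,.235],92.5,0,40,12)"
```

```text
8 rows, end [0.42, -0.235, 0.235] 92.5
-8, -8.1, -0.5, 0.01, -0.01, -0.01, 0, -15.9, -16.2, -0.9, 0.01, -0.01, -0.02, 0, -23.9, -24.3, -1.4, 0.02, -0.02, -0.03, 0, -26.5, -27, -1.5, 0.02, -0.02, -0.03, 0, -26.5, -27, -1.5, 0.02, -0.02, -0.03, 0, -23.8, -24.3, -1.4, 0.02, -0.02, -0.03, 0, -15.9, -16.2, -0.9, 0.01, -0.01, -0.02, 0, -7.9, -8.1, -0.4, 0.01, -0.01, -0.01, 0
```

>>> {"api": "play_rows", "payload": {
  "deltas": [-8, -8, -0.5, 0, 0, 0, 0, -16, -16, -1, 0, 0, 0, 0, -24, -24, -1, 0, 0, 0, 0, -26, -27, -1, 0, 0, 0, 0, -26, -27, -1, 0, 0, 0, 0, -22, -22, -1, 0, 0, 0, 0, -14, -14, -1, 0, 0, 0, 0, -7, -7, 0, 0, 0, 0, 0, 0, 0, 0, 0, 0, 0, 0, 0, 0, 0, 0, 0, 0, 0]
}}

```text
time: 20.2
tcp_pos: [0.4162, -0.2381, 0.2335]
tcp_rot: [179.8, -0.0, 92.2]
wrist_force: [0.6, 0.3, 0.7]
opening: -0.0
```

```bash
python3 -c "
from h import *
import pickle
o=monitor.get_obs();print(o['tcp_pos'],o['tcp_rot'],o['opening'],o['time'])
w=vision.read_camera('wrist')[...,::-1]; cv2.imwrite('pics/w11raw.png',w)
cv2.imwrite('pics/w11.png',cv2.resize(w[0:300,140:512],None,fx=2,fy=2,interpolation=cv2.INTER_CUBIC))
pickle.dump([vision.camera_params('wrist'),o],open('w11.pkl','wb'))
for n in('catch','catch_tab','lever_grip','carrier','capacitor','heatsink'):
  for r in spotter.cut_out('wrist',n): print(n,r['confidence'],r['extent'])
"
```

```text
[ 0.4162 -0.2381  0.2335] [179.8014  -0.0383  92.1778] -4.847220638365573e-05 20.2
catch 0.75 [346.0, 204.9, 438.8, 286.3]
catch_tab 0.87 [341.7, 203.9, 439.8, 284.4]
lever_grip 0.86 [406.1, 117.1, 509.7, 247.6]
carrier 0.69 [337.6, 0.0, 445.4, 76.5]
carrier 0.56 [129.5, 26.7, 232.0, 116.1]
capacitor 0.78 [358.5, 24.0, 388.6, 48.6]
heatsink 0.97 [403.0, 9.2, 435.1, 41.6]
heatsink 0.48 [299.1, 0.0, 511.7, 284.5]
```

View pics/w11.png

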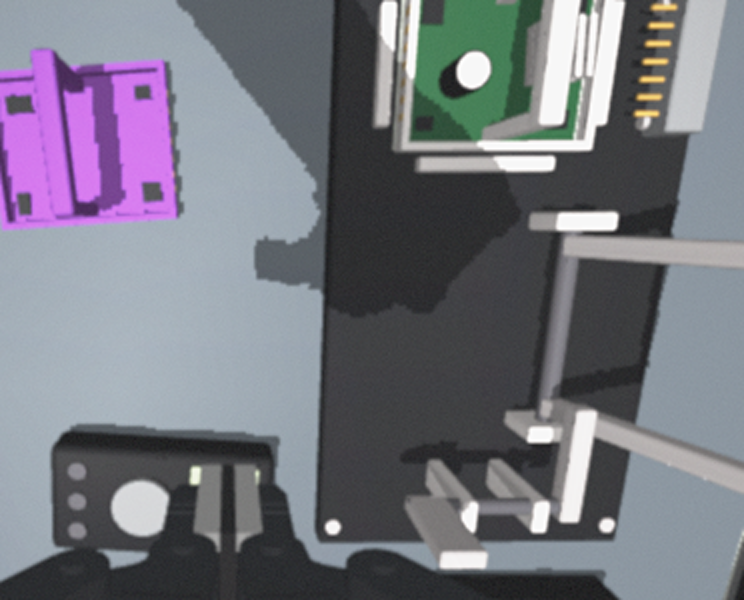

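Run:
```python
from h import *
import pickle
p,o=pickle.load(open("w11.pkl","rb"))
q=lambda u,v,z:ray(p,(u/2+140-.25,v/2-.25),z)
O=np.array([.5669,-.1862]);a=np.radians(2.5);ux=np.array([np.cos(a),np.sin(a)]);uy=np.array([-ux[1],ux[0]])
for n,u,v,z in(("tabtop",463,559,.14),("tabR",486,558,.14),("tabL",440,560,.14),("tabtop+y edge",463,552,.14),("plate-90,-205",318,540,.02),("plate125,-205",615,540,.02),("pivotL bar",566,240,.04),("pivotR",547,410,.04),
  ("postR top",541,434,.055),("postL top",588,221,.055),("stopfinger +y end",583,411,.085),("stopfinger -y end",570,520,.085),("armL@base",566,246,.045),("armR edge end",744,475,.14),("armL end",744,250,.14)):
  X=q(u,v,z); e=X[:2]-O; print(n,X,"fix",(e@ux).round(4),(e@uy).round(4))
print(proj(p,[[*(O+ux*(.05+.14*np.sin(.3))+uy*y),.1737] for y in(.008,-.042,-.092)]))
for n in("carrier",): print(proj(p,place(box(-.055,.055,-.045,.045,.015,.015)[::2],[.565,-.079,2.5,.02])))
```

```text
tabtop [ 0.5392 -0.33    0.14  ] fix -0.0339 -0.1424
tabR [ 0.5507 -0.329   0.14  ] fix -0.0224 -0.1419
tabL [ 0.5277 -0.331   0.14  ] fix -0.0455 -0.1429
tabtop+y edge [ 0.5387 -0.326   0.14  ] fix -0.0343 -0.1384
plate-90,-205 [ 0.4881 -0.3896  0.02  ] fix -0.0876 -0.1997
plate125,-205 [ 0.7015 -0.3816  0.02  ] fix 0.1259 -0.2011
pivotL bar [ 0.6156 -0.1744  0.04  ] fix 0.0492 0.0096
pivotR [ 0.6235 -0.28    0.04  ] fix 0.0525 -0.0962
postR top [ 0.6142 -0.2912  0.055 ] fix 0.0427 -0.107
postL top [ 0.6179 -0.1633  0.055 ] fix 0.052 0.0206
stopfinger +y end [ 0.6186 -0.2664  0.085 ] fix 0.0482 -0.0823
stopfinger -y end [ 0.6243 -0.3341  0.085 ] fix 0.0509 -0.1503
armL@base [ 0.6136 -0.1777  0.045 ] fix 0.047 0.0064
armR edge end [ 0.6687 -0.2792  0.14  ] fix 0.0977 -0.0974
armL end [ 0.6401 -0.1739  0.14  ] fix 0.0736 0.0091
[[570.0788 128.5314]
 [553.0291 191.2827]
 [537.7493 247.5202]]
[[339.3343  73.1819]
 [345.3539 -16.4462]
 [434.5222  72.7559]
 [447.6337 -16.8493]]
```

```bash
python3 -c "
from h import *
plan([.538,-.300,.215],92.5,0,35,12)"
```

```text
6 rows, end [0.538, -0.3, 0.215] 92.5
-5.6, 10.1, 1.6, 0.01, -0, -0.02, 0, -11.3, 20.1, 3.1, 0.03, -0, -0.04, 0, -16.5, 29.3, 4.5, 0.04, -0.01, -0.06, 0, -16.5, 29.3, 4.5, 0.04, -0.01, -0.06, 0, -11.4, 20.1, 3.1, 0.03, -0, -0.04, 0, -5.7, 10, 1.5, 0.01, -0, -0.02, 0
```

>>> {"api": "play_rows", "payload": {
  "deltas": [-5, 10, 1.6, 0, 0, 0, 0, -11, 20, 3, 0, 0, 0, 0, -15, 28, 4, 0, 0, 0, 0, -15, 26, 4, 0, 0, 0, 0, -10, 17, 3, 0, 0, 0, 0, -4, 7, 1, 0, 0, 0, 0, 0, 0, 0, 0, 0, 0, 0, 0, 0, 0, 0, 0, 0, 0]
}}

```text
time: 21.35
tcp_pos: [0.5356, -0.2939, 0.2135]
tcp_rot: [179.8, -0.1, 92.6]
wrist_force: [-1.2, 0.9, -0.2]
opening: -0.0001
```

```bash
python3 -c "
from h import *
o=monitor.get_obs();print(o['tcp_pos'],o['tcp_rot'],o['time'])
plan([.538,-.300,.086],92.5,0,20,10)"
```

```text
[ 0.5356 -0.2939  0.2135] [179.8241  -0.1304  92.603 ] 21.35
8 rows, end [0.538, -0.3, 0.086] 92.5
-0.5, 0.1, 9.1, 0.01, -0.01, 0.01, 0, -0.9, 0.3, 18.2, 0.03, -0.02, 0.01, 0, -0.9, 0.3, 18.2, 0.03, -0.02, 0.01, 0, -0.9, 0.3, 18.2, 0.03, -0.02, 0.01, 0, -0.9, 0.3, 18.2, 0.03, -0.02, 0.01, 0, -0.9, 0.3, 18.2, 0.03, -0.02, 0.01, 0, -0.9, 0.3, 18.2, 0.03, -0.02, 0.01, 0, -0.4, 0.2, 9.1, 0.01, -0.01, 0.01, 0
```

>>> {"api": "play_rows", "payload": {
  "deltas": [-0.5, 0.2, 9, 0, 0, 0, 0, -0.8, 0.3, 18, 0, 0, 0, 0, -0.8, 0.3, 18, 0, 0, 0, 0, -0.8, 0.3, 18, 0, 0, 0, 0, -0.8, 0.3, 18, 0, 0, 0, 0, -0.8, 0.3, 16, 0, 0, 0, 0, -0.6, 0.2, 12, 0, 0, 0, 0, 0, 0, 6, 0, 0, 0, 0, 0, 0, 0, 0, 0, 0, 0, 0, 0, 0, 0, 0, 0, 0]
}}

```text
time: 22.35
tcp_pos: [0.5328, -0.2957, 0.0959]
tcp_rot: [179.7, -0.3, 92.5]
wrist_force: [-0.6, -0.2, 0.7]
opening: -0.0001
```

>>> {"api": "play_rows", "payload": {
  "deltas": [-3, 3, 5, 0, 0, 0, 0, -3, 2, 5, 0, 0, 0, 0, -3, 1, 2, 0, 0, 0, 0, -3, 0, 0, 0, 0, 0, 0, -3, 0, 0, 0, 0, 0, 0, 0, 0, 0, 0, 0, 0, 0]
}}

```text
time: 22.95
tcp_pos: [0.5416, -0.3131, 0.0851]
tcp_rot: [179.5, -0.1, 92.5]
wrist_force: [-0.0, -0.7, -0.0]
opening: -0.0001
```

>>> {"api": "play_rows", "payload": {
  "deltas": [-4, 0, 0, 0, 0, 0, 0, -4, 0, 0, 0, 0, 0, 0, -4, 0, 0.5, 0, 0, 0, 0, -4, 0, 1, 0, 0, 0, 0, -4, 0, 2, 0, 0, 0, 0, 0, 0, 0, 0, 0, 0, 0]
}}

```text
time: 23.55
tcp_pos: [0.5431, -0.3329, 0.0819]
tcp_rot: [179.5, -0.2, 92.6]
wrist_force: [0.2, 0.3, -0.8]
opening: -0.0001
```

>>> {"api": "play_rows", "payload": {
  "deltas": [-4, 0, 1, 0, 0, 0, 0, -4, 0, 2, 0, 0, 0, 0, -4, 0, 3, 0, 0, 0, 0, -4, 0, 3.5, 0, 0, 0, 0, -3, 0, 4, 0, 0, 0, 0]
}}

```text
time: 24.05
tcp_pos: [0.5443, -0.3544, 0.0681]
tcp_rot: [179.4, -0.1, 92.6]
wrist_force: [-0.4, 1.9, 2.2]
opening: 0.0002
```

Run:
```python
from h import *
o=monitor.get_obs();print(o["tcp_pos"],o["wrist_force"])
for c,f in(("side","i10"),("scene","s10")):
  i=vision.read_camera(c)[...,::-1]; cv2.imwrite(f"pics/{c}12.png",i)
  for n in("catch","catch_tab","lever"):
    for r in spotter.cut_out(c,n):
      if r["confidence"]>.4: print(c,n,round(r["confidence"],2),r["extent"],r["mask"].sum())
  p=vision.camera_params(c)
  for th in(0,.4,.8,1.1,1.35): print(th,proj(p,[[.539,-.331-.06*np.sin(th),.08+.06*np.cos(th)],[.615,-.333+.06*np.cos(th),.085+.06*np.sin(th)]]).round(0).tolist())
```

```text
[ 0.5443 -0.3544  0.0681] [-0.4487  1.8695  2.2274]
side catch 0.48 [315.8, 254.5, 344.6, 276.5] 96
side catch_tab 0.49 [314.4, 251.8, 342.9, 273.0] 114
side lever 0.57 [301.8, 205.4, 318.4, 242.7] 205
0 [[320.0, 256.0], [326.0, 243.0]]
0.4 [[325.0, 262.0], [327.0, 239.0]]
0.8 [[329.0, 269.0], [331.0, 238.0]]
1.1 [[331.0, 275.0], [335.0, 239.0]]
1.35 [[331.0, 279.0], [338.0, 241.0]]
scene catch 0.59 [160.2, 156.7, 194.2, 193.7] 420
scene lever 0.7 [158.1, 157.1, 191.7, 195.2] 418
0 [[178.0, 142.0], [174.0, 172.0]]
0.4 [[174.0, 140.0], [172.0, 167.0]]
0.8 [[171.0, 140.0], [169.0, 161.0]]
1.1 [[170.0, 141.0], [166.0, 157.0]]
1.35 [[169.0, 144.0], [163.0, 154.0]]
```

>>> {"api": "play_rows", "payload": {
  "deltas": [-3, 0, 4, 0, 0, 0, 0, -3, 0, 4, 0, 0, 0, 0, -2, 0, 4, 0, 0, 0, 0, -1, 0, 4, 0, 0, 0, 0]
}}

```text
time: 24.85
tcp_pos: [0.5456, -0.361, 0.0543]
tcp_rot: [179.4, -0.4, 92.7]
wrist_force: [-6.9, 7.9, 29.5]
opening: -0.0007
```

>>> {"api": "play_rows", "payload": {
  "deltas": [0, 0, -4, 0, 0, 0, 0, 0, 0, -10, 0, 0, 0, 0, 0, 0, -20, 0, 0, 0, 0, 0, 0, -35, 0, 0, 0, 0, 0, 0, -40, 0, 0, 0, 0, -3, -6, -40, 0, 0, 0, 0, -6, -12, -30, 0, 0, 0, 0, -6, -12, -15, 0, 0, 0, 0, -3, -6, -5, 0, 0, 0, 0, 0, 0, 0, 0, 0, 0, 0]
}}

```text
time: 25.85
tcp_pos: [0.5056, -0.3853, 0.2586]
tcp_rot: [179.6, -0.2, 92.6]
wrist_force: [0.4, -0.5, -1.0]
opening: -0.0001
```

Run:
```python
from h import *
o=monitor.get_obs();print(o["tcp_pos"],o["tcp_rot"],o["wrist_force"],o["time"])
w=vision.read_camera("wrist")[...,::-1]; cv2.imwrite("pics/w13.png",w)
p=vision.camera_params("wrist")
for n in("catch_tab","catch","lever_grip","lever"):
    for r in spotter.cut_out("wrist",n):
      if r["confidence"]>.3: print(n,round(r["confidence"],2),r["extent"],r["mask"].sum())
for th in(0,.8,1.1,1.35): print(th,proj(p,[[.539,-.331-.06*np.sin(th),.08+.06*np.cos(th)],[.615,-.333+.06*np.cos(th),.085+.06*np.sin(th)]]).round(0).tolist())
for c in("side","scene"):
  i=vision.read_camera(c)[...,::-1]; cv2.imwrite(f"pics/{c}13.png",i)
  for n in("catch","catch_tab","lever"):
    for r in spotter.cut_out(c,n):
      if r["confidence"]>.4: print(c,n,round(r["confidence"],2),r["extent"],r["mask"].sum())
```

```text
[ 0.5056 -0.3853  0.2586] [179.5802  -0.2382  92.5586] [ 0.3917 -0.5196 -1.044 ] 25.85
catch_tab 0.64 [273.3, 107.5, 386.4, 176.4] 2189
catch 0.76 [275.1, 107.9, 387.2, 179.6] 2174
lever_grip 0.77 [348.1, 0.0, 475.4, 89.9] 3824
lever 0.87 [343.7, 0.1, 480.4, 86.8] 3933
lever 0.39 [236.6, 0.0, 476.5, 176.1] 29950
0 [[290.0, 127.0], [358.0, 73.0]]
0.8 [[284.0, 168.0], [370.0, 88.0]]
1.1 [[282.0, 175.0], [372.0, 104.0]]
1.35 [[281.0, 177.0], [372.0, 119.0]]
side catch 0.56 [314.8, 240.8, 346.2, 280.9] 258
side catch_tab 0.65 [313.8, 236.9, 341.4, 281.2] 312
side lever 0.77 [306.1, 198.3, 333.2, 251.6] 437
scene catch 0.47 [161.3, 143.8, 182.3, 159.3] 127
scene catch_tab 0.59 [159.6, 144.4, 182.0, 161.2] 95
scene lever 0.91 [157.4, 157.3, 190.5, 194.5] 426
```

```bash
python3 -c "
from h import *
plan([.565,-.30,.27],92.5,1,30,12)"
```

```text
6 rows, end [0.565, -0.3, 0.27] 92.5
7.4, 5.6, -1, 0.04, -0.03, 0.02, 1, 14.8, 11.3, -2, 0.08, -0.05, 0.04, 1, 18.5, 14.1, -2.5, 0.1, -0.06, 0.05, 1, 18.5, 14, -2.6, 0.1, -0.06, 0.05, 1, 14.8, 11.2, -2.1, 0.08, -0.05, 0.04, 1, 7.4, 5.6, -1.1, 0.04, -0.03, 0.02, 1
```

>>> {"api": "play_rows", "payload": {
  "deltas": [7.5, 5.5, -1, 0, 0, 0, 1, 15, 11, -2, 0.1, 0, 0, 1, 18, 14, -2, 0.1, -0.1, 0, 1, 17, 13, -2, 0.1, -0.1, 0, 1, 12, 9, -2, 0.1, 0, 0, 1, 6, 5, -1, 0, 0, 0, 1, 0, 0, 0, 0, 0, 0, 1, 0, 0, 0, 0, 0, 0, 1]
}}

```text
time: 27.3
tcp_pos: [0.564, -0.3012, 0.2698]
tcp_rot: [180.0, -0.1, 92.7]
wrist_force: [-1.2, -0.7, 1.1]
opening: 0.0858
```

```bash
cat > lev.py <<'E'
from h import *
def lever(phi,hb=.008):
    # fixture frame at pivot: bar and arms with lean phi (rad, + away from robot)
    R=Ro.from_euler('y',phi).as_matrix()
    B=[box(-hb,hb,-.056,.056,.132,.148)]+[box(-.006,.006,y-.006,y+.006,0,.148) for y in(-.05,.05)]
    return [b@R.T+[0,0,.04] for b in B]
if __name__=="__main__":
    o=monitor.get_obs();print(o["tcp_pos"],o["tcp_rot"],o["time"])
    obs={}
    for c in("wrist","side","scene"):
        i=vision.read_camera(c); cv2.imwrite(f"pics/{c}14.png",i[...,::-1]); p=vision.camera_params(c)
        r=[r for r in spotter.cut_out(c,"lever") if r["confidence"]>.4]
        for a in r: print(c,round(a["confidence"],2),a["extent"],a["mask"].sum())
        if r: obs[c]=(p,r[0]["mask"])
    L=lever(.3); print("expected", [(c,sil(p,L,[.6187,-.226,2.5]).sum()) for c,(p,m) in obs.items()])
    for s in list([c] for c in obs)+[list(obs)]:
        x,f=fit([obs[c] for c in s],L,[.6187,-.226,2.5]); print(s,x,f,"grip",x[:2]+.0414*np.array([np.cos(np.radians(x[2])),np.sin(np.radians(x[2]))]))
E
python3 lev.py
```

```text
[ 0.564  -0.3012  0.2698] [179.9518  -0.0789  92.6771] 27.3
wrist 0.88 [294.0, 35.8, 388.4, 173.3] 5335
wrist 0.6 [223.8, 187.3, 314.4, 238.8] 1577
side 0.63 [304.6, 198.3, 345.1, 253.1] 471
side 0.51 [239.1, 198.0, 364.7, 302.7] 5992
scene 0.83 [158.8, 158.3, 188.0, 192.6] 324
expected [('wrist', np.float64(5698.113725490196)), ('side', np.float64(626.5294117647059)), ('scene', np.float64(370.321568627451))]
['wrist'] [ 0.6196 -0.2288  3.8234] 0.3183056765349063 grip [ 0.6609 -0.226 ]
['side'] [ 0.6221 -0.229   3.2964] 0.7074726281170641 grip [ 0.6634 -0.2266]
['scene'] [ 0.6213 -0.2206  0.2351] 0.407274267731784 grip [ 0.6627 -0.2204]
['wrist', 'side', 'scene'] [ 0.6205 -0.2276  1.3087] 1.4821476041675379 grip [ 0.6619 -0.2267]
```

```bash
python3 -c "
from h import *
plan([.661,-.226,.22],92.5,1,30,12)"
```

```text
7 rows, end [0.661, -0.226, 0.22] 92.5
5.2, 7.4, 3.7, 0, -0.01, 0.01, 1, 10.5, 14.9, 7.4, 0.01, -0.02, 0.02, 1, 13.1, 18.6, 9.3, 0.01, -0.02, 0.02, 1, 13.1, 18.6, 9.2, 0.01, -0.02, 0.02, 1, 13.2, 18.6, 9.2, 0.01, -0.02, 0.02, 1, 10.5, 14.9, 7.4, 0.01, -0.02, 0.02, 1, 5.3, 7.4, 3.7, 0, -0.01, 0.01, 1
```

>>> {"api": "play_rows", "payload": {
  "deltas": [5, 7.5, 3.5, 0, 0, 0, 1, 10, 15, 7, 0, 0, 0, 1, 13, 18, 9, 0, 0, 0, 1, 13, 18, 9, 0, 0, 0, 1, 12, 16, 8, 0, 0, 0, 1, 8, 11, 6, 0, 0, 0, 1, 4, 5, 3, 0, 0, 0, 1, 0, 0, 0, 0, 0, 0, 1, 0, 0, 0, 0, 0, 0, 1]
}}

```text
time: 28.5
tcp_pos: [0.659, -0.225, 0.2186]
tcp_rot: [-180.0, -0.2, 92.7]
wrist_force: [-0.2, 0.8, -0.4]
opening: 0.0854
```

```bash
python3 lev.py; python3 -c "
from h import *
plan([.661,-.226,.121],92.5,1,15,8)"
```

```text
[ 0.659  -0.225   0.2186] [-179.9918   -0.2394   92.7055] 28.5
wrist 0.61 [215.1, 120.5, 270.9, 274.4] 4909
scene 0.82 [156.6, 158.3, 191.9, 196.4] 391
expected [('wrist', np.float64(4979.066666666667)), ('scene', np.float64(370.321568627451))]
['wrist'] [ 0.6197 -0.2278  3.2868] 0.29428460730391154 grip [ 0.661  -0.2254]
['scene'] [ 0.6216 -0.2253  0.7156] 0.24689835013289205 grip [ 0.6629 -0.2248]
['wrist', 'scene'] [ 0.6209 -0.2279  1.8346] 0.5691000490558984 grip [ 0.6623 -0.2266]
8 rows, end [0.661, -0.226, 0.121] 92.5
-0.1, 0.1, 7.4, 0, -0.02, 0.01, 1, -0.1, 0.3, 13.9, 0.01, -0.03, 0.02, 1, -0.1, 0.3, 13.9, 0.01, -0.03, 0.02, 1, -0.1, 0.3, 13.9, 0.01, -0.03, 0.02, 1, -0.1, 0.3, 13.9, 0.01, -0.03, 0.02, 1, -0.1, 0.3, 13.9, 0.01, -0.03, 0.02, 1, -0.1, 0.3, 13.9, 0.01, -0.03, 0.02, 1, -0, 0.2, 7.4, 0, -0.02, 0.01, 1
```

Consistent grip point (0.661, -0.226). Descend around the bar.

>>> {"api": "play_rows", "payload": {
  "deltas": [0, 0, 7, 0, 0, 0, 1, 0, 0.3, 14, 0, 0, 0, 1, 0, 0.3, 14, 0, 0, 0, 1, 0, 0.3, 14, 0, 0, 0, 1, 0, 0.3, 14, 0, 0, 0, 1, 0, 0.3, 14, 0, 0, 0, 1, 0, 0.3, 12, 0, 0, 0, 1, 0, 0.3, 6, 0, 0, 0, 1, 0, 0, 2, 0, 0, 0, 1, 0, 0, 0, 0, 0, 0, 1]
}}

```text
time: 29.8
tcp_pos: [0.6604, -0.2274, 0.1169]
tcp_rot: [179.8, -0.2, 92.5]
wrist_force: [-0.1, 0.8, 0.6]
opening: 0.0855
```

>>> {"api": "play_rows", "payload": {
  "deltas": [0, 0, -3, 0, 0, 0, 0.8, 0, 0, 0, 0, 0, 0, 0.6, 0, 0, 0, 0, 0, 0, 0.4, 0, 0, 0, 0, 0, 0, 0.2, 0, 0, 0, 0, 0, 0, 0, 0, 0, 0, 0, 0, 0, 0, 0, 0, 0, 0, 0, 0, 0],
  "squeeze": 40
}}

```text
time: 30.5
tcp_pos: [0.6623, -0.2282, 0.1231]
tcp_rot: [179.5, -0.0, 92.5]
wrist_force: [0.3, -0.7, -0.7]
opening: 0.0145
```

>>> {"api": "play_rows", "payload": {
  "deltas": [0, -4, -1, 0, 0, 0, 0, 0, -8, -1.7, 0, 0, 0, 0, 0, -8, -1.5, 0, 0, 0, 0, 0, -8, -0.7, 0, 0, 0, 0]
}}

```text
time: 30.9
tcp_pos: [0.6439, -0.2293, 0.1285]
tcp_rot: [178.2, 0.3, 92.6]
wrist_force: [6.5, -0.9, -3.4]
opening: 0.0145
```

>>> {"api": "play_rows", "payload": {
  "deltas": [0, -9, -0.7, 0, 0, 0, 0, 0, -9, -0.2, 0, 0, 0, 0, 0, -9, 0, 0, 0, 0, 0, 0, -9, 0.3, 0, 0, 0, 0, 0, -9, 1, 0, 0, 0, 0, 0, -9, 1.5, 0, 0, 0, 0]
}}

```text
time: 31.5
tcp_pos: [0.6145, -0.2313, 0.1312]
tcp_rot: [174.9, 1.1, 92.8]
wrist_force: [6.9, 0.7, 3.8]
opening: 0.0149
```

```bash
cat > st.py <<'E'
from h import *
o=monitor.get_obs();R=Ro.from_euler('xyz',o["tcp_rot"],degrees=True).as_matrix();b=o["tcp_pos"]-R[:,2]*.051
a=np.radians(2.5);s=(b[:2]-[.6197,-.2278])@[np.cos(a),np.sin(a)]
print(o["time"],o["tcp_rot"],"bar",b,"phi",np.arctan2(s,b[2]-.04),"radius",np.hypot(s,b[2]-.04),o["wrist_force"],o["torque"],o["opening"])
E
python3 st.py; python3 -c "
from h import *
R=Ro.from_euler('xyz',monitor.get_obs()['tcp_rot'],degrees=True).as_matrix();print(R)"
```

```text
31.5 [174.861    1.0585  92.789 ] bar [ 0.6099 -0.2306  0.182 ] phi -0.0694922215227851 radius 0.14236364794813058 [6.8998 0.6705 3.8027] [ 0.0185 -1.6702 -0.077 ] 0.014911508252671509
[[-0.0487  0.9947  0.0904]
 [ 0.9986  0.0501 -0.014 ]
 [-0.0185  0.0896 -0.9958]]
```

>>> {"api": "play_rows", "payload": {
  "deltas": [0, -9, 0.5, -1.5, 0, 0, 0, 0, -10, 1, -1.5, 0, 0, 0, 0, -10, 1.5, -1.5, 0, 0, 0, 0, -10, 2, -1.5, 0, 0, 0]
}}

```text
time: 31.9
tcp_pos: [0.5989, -0.2325, 0.129]
tcp_rot: [166.0, 1.8, 92.8]
wrist_force: [9.0, 0.9, -0.5]
opening: 0.0144
```

```bash
python3 st.py
```

```text
31.9 [165.9734   1.7808  92.8296] bar [ 0.5865 -0.2316  0.1785] phi -0.23608183599814886 radius 0.14241430047877937 [ 9.0261  0.8709 -0.4961] [ 0.5191 -1.9837 -0.0371] 0.014355284420729282
```

>>> {"api": "play_rows", "payload": {
  "deltas": [0, -10, 2, -1, 0, 0, 0, 0, -10, 2, -1, 0, 0, 0, 0, -10, 2.5, -1, 0, 0, 0, 0, -10, 2.5, -1, 0, 0, 0]
}}

```text
time: 32.3
tcp_pos: [0.5893, -0.2335, 0.126]
tcp_rot: [158.6, 2.5, 92.7]
wrist_force: [8.3, 2.9, 4.4]
opening: 0.0144
```

```bash
python3 st.py
```

```text
32.3 [158.6214   2.4994  92.7008] bar [ 0.5706 -0.2323  0.1735] phi -0.35329579494565716 radius 0.14226589957466987 [8.3373 2.8742 4.4359] [ 0.9008 -1.6727  0.0186] 0.014415605328253119
```

>>> {"api": "play_rows", "payload": {
  "deltas": [0.3, -14, 1, 0, 0, 0, 0, 0.3, -14, 1, 0, 0, 0, 0, 0.3, -14, 1, 0, 0, 0, 0, 0.3, -14, 1, 0, 0, 0, 0]
}}

```text
time: 32.7
tcp_pos: [0.5723, -0.2354, 0.1194]
tcp_rot: [155.1, 3.6, 92.7]
wrist_force: [30.7, 3.9, -1.8]
opening: 0.0144
```

```bash
python3 st.py
```

```text
32.7 [155.0539   3.6121  92.7203] bar [ 0.5507 -0.2335  0.1656] phi -0.5037156634786363 radius 0.14337506448784834 [30.6673  3.9302 -1.8437] [ 1.0829 -5.2291  0.245 ] 0.014416175353650449
```

>>> {"api": "play_rows", "payload": {
  "deltas": [0, -8, 0.5, 0, 0, 0, 0, 0, -7, 0.5, 0, 0, 0, 0, 0, -7, 0.5, 0, 0, 0, 0],
  "squeeze": 50
}}

```text
time: 33.0
tcp_pos: [0.5748, -0.2354, 0.1209]
tcp_rot: [152.9, 4.1, 92.7]
wrist_force: [12.1, 1.9, -1.9]
opening: 0.0141
```

```bash
python3 st.py
python3 - <<'E'
from lev import *
import os
for c in("side","scene","wrist"):
  i=vision.read_camera(c); cv2.imwrite(f"pics/{c}15.png",i[...,::-1]); p=vision.camera_params(c)
  for n in("lever","catch_tab","carrier","capacitor","heatsink"):
    for r in spotter.cut_out(c,n):
      if r["confidence"]>.45: print(c,n,round(r["confidence"],2),r["extent"],r["mask"].sum())
  print(c,"lever model -.5",[ (np.flatnonzero(s.any(0))[[0,-1]],np.flatnonzero(s.any(1))[[0,-1]]) for s in[sil(p,lever(-.5),[.6197,-.2278,2.5])>.5] if s.any()])
E
python3 st.py
```

```text
33.0 [152.897    4.0743  92.7347] bar [ 0.5514 -0.2332  0.1662] phi -0.4970739649191854 radius 0.1435653606630432 [12.0811  1.8691 -1.8627] [ 0.6185 -1.5439 -0.0335] 0.01410125255440166
side lever 0.67 [315.8, 237.8, 342.6, 282.2] 322
side lever 0.54 [298.8, 221.4, 324.8, 250.6] 242
side catch_tab 0.56 [258.5, 201.8, 284.1, 238.4] 377
side catch_tab 0.53 [315.8, 236.3, 339.3, 277.1] 282
side carrier 0.95 [199.2, 246.9, 246.6, 287.4] 988
side carrier 0.85 [139.6, 165.0, 167.8, 191.7] 564
side carrier 0.84 [259.2, 204.6, 281.5, 241.2] 421
side carrier 0.55 [158.3, 134.0, 180.7, 160.8] 327
side carrier 0.52 [247.7, 289.6, 305.0, 336.5] 1455
side capacitor 0.64 [269.5, 220.3, 275.3, 227.8] 40
side capacitor 0.47 [245.9, 207.3, 366.6, 302.7] 5090
side lever model -.5 [(array([290, 329]), array([213, 254]))]
scene lever 0.94 [173.9, 141.4, 206.4, 193.1] 442
scene catch_tab 0.7 [161.5, 142.8, 178.5, 167.7] 158
scene carrier 0.92 [352.6, 223.2, 394.3, 261.0] 952
scene carrier 0.69 [362.6, 266.6, 409.8, 315.8] 1119
scene carrier 0.67 [202.6, 187.9, 244.6, 224.0] 729
scene carrier 0.6 [245.2, 145.7, 280.9, 177.1] 637
scene heatsink 0.6 [210.4, 207.4, 224.2, 213.0] 93
scene lever model -.5 [(array([171, 207]), array([144, 197]))]
wrist lever 0.95 [237.5, 107.2, 279.7, 337.8] 7323
wrist carrier 0.91 [119.0, 1.9, 268.4, 53.4] 6720
wrist lever model -.5 [(array([233, 278]), array([111, 359]))]
33.9 [152.9208   4.0833  92.742 ] bar [ 0.5514 -0.2333  0.1662] phi -0.496982439461314 radius 0.1435794763236119 [12.1613  1.9312 -1.0564] [ 0.6126 -1.6888 -0.1182] 0.01396977515270991
```

>>> {"api": "play_rows", "payload": {
  "deltas": [0, -10, 0.5, 0, 0, 0, 0, 0, -11, 0.5, 0.3, 0, 0, 0]
}}

```text
time: 34.1
tcp_pos: [0.5753, -0.2357, 0.1212]
tcp_rot: [151.4, 4.6, 92.8]
wrist_force: [20.9, 2.4, -2.1]
opening: 0.0142
```

```bash
python3 st.py
python3 - <<'E'
from h import *
for c in("side","scene"): vision.read_camera(c)
for c,n in (("side","capacitor"),("scene","heatsink"),("scene","lever"),("scene","catch_tab")): print(c,n,[(round(r["confidence"],2),r["extent"]) for r in spotter.cut_out(c,n)][:2])
E
python3 st.py
```

```text
34.1 [151.4446   4.5787  92.8496] bar [ 0.5507 -0.2333  0.1659] phi -0.5022871528514588 radius 0.14363562128201504 [20.9423  2.4112 -2.1465] [ 0.8386 -2.8906  0.0146] 0.01422649599351272
side capacitor [(0.59, [269.7, 221.0, 276.9, 228.5])]
scene heatsink []
scene lever [(0.72, [172.4, 145.1, 205.9, 194.3])]
scene catch_tab [(0.52, [158.8, 142.8, 180.1, 170.3])]
34.4 [151.4586   4.5539  92.8529] bar [ 0.5509 -0.2333  0.166 ] phi -0.5012775517962175 radius 0.14363437732679818 [18.5705  2.9468 -2.0219] [ 0.7664 -2.6433 -0.0281] 0.013824633443625048
```

Lever is at its stop, held with about 19 N against the 9.5 N spring. Handing in.

```bash
python3 -c "
from workcell import order
print(order.hand_in())"; python3 st.py
```

```text
the job is handed in; nothing more can be done
None
the job is handed in; nothing more can be done
```

The job is done and handed in at about 34 s of the 70 s allowed. I put the carrier in the bay and let go of it, flipped the catch over to its stop, then pulled the lever to its stop. The gripper is still holding it there.

**Last checks**
- **Lever:** it leans about 0.50 rad towards the robot, which is its stop. The wrist force was about 19 N, against the spring's 9.5 N, and the gripper was closed on the bar.
- **Carrier:** it pressed on the bay floor at the expected height, and its outline in both fixed cameras matched the model within 1–2 px.
- **Catch:** it met a hard stop, and in the pictures after release it matched about 1.35 rad. It showed the same after the pull.
- **Loose parts:** both were standing when I last viewed a picture, before the catch and lever moves. After the pull, the network found the capacitor in place in its last reading. It found the heat sink in place just after the pull, but missed it in the very last reading.

**What went wrong or disagreed**
- **Grasp:** the first grasp closed on nothing. In the cameras the fingertips sat about 34 mm behind the reported tool point. I corrected the height by that much and the second grasp held.
- **Fixture position:** measurements of its edges disagreed by up to about 5 mm, so I placed the carrier by the bay's lips instead.
- **Tool angle:** during the pull the gripper tilted about 28° along with the lever bar.
- **Other objects:** I did not check the bystanders and look-alikes one by one at the end. The path was planned clear of them, and I saw no unexplained contact force in the readings I took.

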